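# Open the wax bath, load it with the scoop and latch its lid

## Task

Load the wax bath for the next batch of sections: open its lid wide, then, with the scoop, move every button of wax from the steel bin into the bath, without touching the wax with the gripper. When all the wax is in, press the lid down until it clicks past its catch and stays shut, and leave the scoop standing upright on the middle of its rubber mat. Leave the mouse, the slide box and the oil bottle alone.

Things in the scene. Friction and masses are not known exactly. Their poses are not given: they have to be found in the camera images.
- bin: Open steel supply bin, fixed, left or right of the mat: a trough along its y, walls and floor 4 mm. Its floor is 102 (x) x 292 mm (y) inside; side walls upright, 45 mm high; end walls lean out 26 mm up to 45 mm height, then rise upright to 60: a scoop pushed along the floor to an end wall, then drawn up that wall tilting back, takes up what lies before it. Origin: centre of its underside, z up.
- bath: White square wax bath, fixed; 160 x 160 x 90 mm high outside, walls and floor 6 mm, open on top under its lid. Origin: centre of its underside, z up. The lid is hinged along the top of its -x side (towards the robot); the sprung catch for it stands outside the middle of its +x side, rising 5 mm above the rim, 9 to 21 mm out from the wall.
- lid (a joint): Flat grey lid of the bath, 160 x 160 x 6 mm. It starts latched: 0 rad = shut; 1.75 = fully open, leaning a little back. Pulling its knob up with about 6 N frees it; left free it rises by a weak spring (0.2 N m/rad about 1.9 rad, friction 0.05 N m) up to 1.75 and stays there. To latch it, its free edge must be pressed past the sprung catch in the last 0.07 rad (about 12 N).
- lid_hinge (a point): On the lid's hinge line, midway along it, at the level of the lid's underside (90 mm above the bench). This frame turns with the lid: its x runs from the hinge along the lid to the free edge (160 mm), its z out of the lid's outer face, y along the hinge.
- lid_knob (a point): Middle of the black knob on the lid, a post 16 x 16 mm and 36 mm tall standing on the lid's outer face, midway across it and 125 mm from the hinge; this point is 24 mm above that face.
- mat: Black rubber mat for the scoop, fixed, 130 (its x) x 120 (its y) x 3 mm. Origin: centre of its underside.
- scoop: Square aluminium scoop, 0.14 to 0.23 kg. Pan 74 long (its x) x 94 wide (y): floor 2 mm, sides 3 mm thick, 30 high, rear wall 36 high, front (+x) open. Origin: centre of the pan's underside, z up. Black handle: a bar 16 mm thick (along y: grip it so) and 22 broad, 95 long from (-34, 0, 26) mm at the rear along (-0.5, 0, 0.866), so leaning 30 degrees back.
- scoop_grip (a point): Point on the handle's axis to grip, 50 mm up the handle: at (-59, 0, 69) mm in the scoop's frame.
- scoop_lip (a point): Middle of the front edge of the pan's underside, 37 mm ahead of the scoop's origin.
- mouse: Black computer mouse, 60 mm across, 34 mm high, a bystander. Origin: centre of its underside.
- slide_box: Blue slide box 85 x 100 x 32 mm, a bystander. Origin: centre of its underside.
- oil: Small amber oil bottle, 36 mm across, 70 mm high, a bystander. Origin: centre of its underside.
- wax0: Button of cream-coloured paraffin wax, 25 mm across, 18 mm thick, edges bevelled 5 mm, 12 g, slippery (friction about 0.2). Origin: centre of its underside as first laid (9 mm from its middle). It starts lying in the bin; 5 to 10 of them are present.
- wax1: Button of cream-coloured paraffin wax, 25 mm across, 18 mm thick, edges bevelled 5 mm, 12 g, slippery (friction about 0.2). Origin: centre of its underside as first laid (9 mm from its middle). It starts lying in the bin; 5 to 10 of them are present.
- wax2: Button of cream-coloured paraffin wax, 25 mm across, 18 mm thick, edges bevelled 5 mm, 12 g, slippery (friction about 0.2). Origin: centre of its underside as first laid (9 mm from its middle). It starts lying in the bin; 5 to 10 of them are present.
- wax3: Button of cream-coloured paraffin wax, 25 mm across, 18 mm thick, edges bevelled 5 mm, 12 g, slippery (friction about 0.2). Origin: centre of its underside as first laid (9 mm from its middle). It starts lying in the bin; 5 to 10 of them are present.
- wax4: Button of cream-coloured paraffin wax, 25 mm across, 18 mm thick, edges bevelled 5 mm, 12 g, slippery (friction about 0.2). Origin: centre of its underside as first laid (9 mm from its middle). It starts lying in the bin; 5 to 10 of them are present.
- wax5: Button of cream-coloured paraffin wax, 25 mm across, 18 mm thick, edges bevelled 5 mm, 12 g, slippery (friction about 0.2). Origin: centre of its underside as first laid (9 mm from its middle). It starts lying in the bin; 5 to 10 of them are present.
- wax6: Button of cream-coloured paraffin wax, 25 mm across, 18 mm thick, edges bevelled 5 mm, 12 g, slippery (friction about 0.2). Origin: centre of its underside as first laid (9 mm from its middle). It starts lying in the bin; 5 to 10 of them are present.
- wax7: Button of cream-coloured paraffin wax, 25 mm across, 18 mm thick, edges bevelled 5 mm, 12 g, slippery (friction about 0.2). Origin: centre of its underside as first laid (9 mm from its middle). It starts lying in the bin; 5 to 10 of them are present.
- wax8: Button of cream-coloured paraffin wax, 25 mm across, 18 mm thick, edges bevelled 5 mm, 12 g, slippery (friction about 0.2). Origin: centre of its underside as first laid (9 mm from its middle). It starts lying in the bin; 5 to 10 of them are present.
- wax9: Button of cream-coloured paraffin wax, 25 mm across, 18 mm thick, edges bevelled 5 mm, 12 g, slippery (friction about 0.2). Origin: centre of its underside as first laid (9 mm from its middle). It starts lying in the bin; 5 to 10 of them are present.
Mind the look-alikes: they are no part of the job. What is shaped like the wax9 but red or yellow is not meant.

How it is judged:
By the outcome, as a careful person would: the job done as asked, in the order asked, and still so for the second after the job is handed in, with the robot touching nothing.
Of wax0, wax1, wax2, wax3, wax4, wax5, wax6, wax7, wax8, wax9 only 5 to 10 are there at a start; the rules pass over those that are not, and their reading is None.
At some moment in a run one of scoop may be knocked a few centimetres aside while the robot is not near it.
It also fails if it takes over 210 s, if anything falls off the work surface, if the arm or the gripper's body presses on something with over 40 N, if the wrist force passes 120 N, or if a joint passes its speed limit or range.

## Robot

A 6-joint arm with a two-finger parallel gripper is mounted at the origin on the work surface. World frame = base frame: x ahead of the robot, y to its left, z up, the work surface at z = 0. Lengths are in mm, angles in rad, forces in N, time in s.
With the tool pointing down it reaches from about 300 to 775 mm from the base axis. Payload 14.6 kg.
Tool frame: the origin (TCP) lies midway between the tips of the shut fingers; the grasp point (between the pads) lies 19 mm behind it (manip.grasp_offset is the distance from the TCP to the grasp point, in mm); z points along the fingers, y is the line along which they close (so a half turn about z gives the same grasp; the last joint's range is limited). The gripper opens to 94 mm and grips with 3 to 60 N. Pads are 16 mm wide; open, the fingers measure 119 mm over their backs; the gripper's body (75 mm by 177 mm) begins 78 mm behind the grasp point.
Start: joints at [1.041, 0.3, 1.521, -0, 1.321, -0.067], TCP at [245.546, 492.134, 205.446] pointing down, gripper open.
Joint ranges: [-3.03, 3.03], [-0.79, 2.21], [0.23, 2.52], [-1.04, 4.18], [0, 3.07], [-2.55, 2.55]. Speed limits (rad/s): [2.22, 2.22, 2.57, 3.14, 3.14, 3.14].

## Interface

Orientations are given as [roll, pitch, yaw] about the fixed x, y, z axes, in that order (R = Rz(yaw) Ry(pitch) Rx(roll)).
In Python, from cell import manip, viewer gives the robot as it stands. The module is installed in compiled form; this text tells all that it offers.
- The arm moves only by the tool move_arm, never from a script. Its argument "moves" is a list of rows, each a list of 4 numbers: the shift along the tool's x, y, z in m, then the turn about the tool's z in rad. A call has 1 to 12 rows; each row is the pose to reach, as a shift and turn from the pose commanded when the call began, along the tool's axes at that moment; what a row does not reach only later rows make up. A row lasts 1/10 s, in which the tool goes at most 50 mm and 8.59 degrees, less where a joint would pass 70% of its speed; a pose out of reach is approached as far as the arm can. A call with a gripper value outside its range is refused whole. "jaw" is the finger opening in m, from 0 to 0.094, set as the call begins (left out, the last holds). The fingers move at their own pace and stop on an object; "squeeze" is the grip in N (left out, the last holds). Time passes only in rows, so rows that repeat a pose let the fingers close. It gives the time, the measured TCP pose, the force, the opening and the grip force at its end, in the units of the state.
- manip.read_state(): the state, without advancing time (a new reading comes with each control period).
- viewer.camera(name): name is "side" or "top" or "wrist"; returns a dict with "frame" (400x640x3 uint8, blue, green, red), "z_map" (400x640 float32, mm along the optical axis (not along the pixel's ray), 0 where there is no reading), "fx", "fy", "cx", "cy" (pixels), "origin" and "orientation" of the camera in the world. Camera axes: x right, y down, z forward; pixel columns grow to the right and rows downward; lengths in mm; the calibration is good to about 2 mm. A picture is of the moment at which its call begins.
- manip.sign_off(): hands the job in; it is judged then, once.
The state is a dict: "clock": time; "joints": joint angles; "qd": joint speeds; "effort": joint torques, N m; "eef_pos": TCP position; "eef_rot": TCP orientation; "wrist_force": force on the tool from outside, world axes, zero at the start; "moment": the same for the moment, N m; "finger_gap": finger opening in mm; "finger_force": force on a finger pad.
Only numpy, scipy, OpenCV 4.12 (cv2) and the standard library are available. Lean on these libraries where they do the work, as an engineer would, in place of code of your own. Each camera call takes 0.05 s, during which the arm holds its last target. There are 200 camera calls.

## Working session

There is one attempt and no reset: what is moved stays moved. The work goes in short steps, Python scripts to look and compute and a tool call to move; the robot and the scene stay as the last step left them, time stands still between calls to the robot, and variables do not carry over. Pictures are saved under pics/ and viewed, at most 14 in all, crops included, and the job is handed in when it is done.

Besides the shell and the picture viewer there is one more tool, called after "Call:" in YAML: its name, and indented under it one key for each argument. move_arm: Moves the arm, as the interface text tells. Its arguments: {"type":"object","properties":{"moves":{"type":"array"},"jaw":{"type":"number"},"squeeze":{"type":"number"}},"required":["moves"]}

```bash
mkdir -p pics; cat > h.py <<'E'
import numpy as np, cv2
from scipy.spatial.transform import Rotation as Ro
from cell import manip, viewer
def cam(n): 
    c=viewer.camera(n); o=np.array(c["orientation"],float)
    c["R"]=o if o.shape==(3,3) else Ro.from_euler('xyz',o).as_matrix()
    c["o"]=np.array(c["origin"],float); return c
def cloud(c):
    z=c["z_map"]; v,u=np.mgrid[:z.shape[0],:z.shape[1]]
    P=np.stack([(u-c["cx"])/c["fx"]*z,(v-c["cy"])/c["fy"]*z,z],-1)@c["R"].T+c["o"]
    P[z==0]=np.nan; return P
def ray(c,u,v,h):
    d=c["R"]@np.array([(u-c["cx"])/c["fx"],(v-c["cy"])/c["fy"],1.]); return c["o"]+d*(h-c["o"][2])/d[2]
def tool():
    s=manip.read_state(); return np.array(s["eef_pos"]),s["eef_rot"]
def togo(p,yaw=None):
    s=manip.read_state(); R=Ro.from_euler('xyz',s["eef_rot"]).as_matrix()
    d=R.T@(np.array(p)-np.array(s["eef_pos"]))
    print('shift m',np.round(d/1000,4))
E
python3 - <<'E'
from h import *
s=manip.read_state(); print(s)
for n in ("top","side"):
    c=cam(n); cv2.imwrite(f"pics/{n}0.png",c["frame"]); print(n,c["origin"],c["orientation"],c["fx"],c["cx"],c["cy"])
E
```

```text
{'clock': 0.0, 'joints': array([ 1.04136969e+00,  3.00468125e-01,  1.52158217e+00,  3.55413410e-06,
        1.32071561e+00, -6.65922465e-02]), 'qd': array([ 0.00102857, -0.00095042,  0.00018189, -0.00036398, -0.00035678,
       -0.00051459]), 'effort': array([ 9.24946153e-05, -5.31798184e+01, -3.52744710e+01,  7.07867648e-02,
        2.43159255e-02, -1.38384867e-04]), 'eef_pos': array([245.42980372, 491.90423554, 204.88750885]), 'eef_rot': array([-3.14042224e+00, -8.15061860e-05,  2.67875733e+00]), 'wrist_force': array([-0.1109218 , -0.36645317,  0.02441214]), 'moment': array([0.01152332, 0.07825652, 0.02695869]), 'finger_force': 0.0, 'finger_gap': 94.10155902804368}
top [ 5.19606082e+02 -1.10563232e+00  1.23714334e+03] [-3.05137626  0.01215068 -1.59640374] 426.54771625483824 321.7158202171996 200.89053501028013
side [ 340.72384046 -696.96168206  849.08233584] [-2.35198822  0.00702355 -0.4003182 ] 510.0743220392371 322.3927555892181 202.5434111929158
```

View pics/top0.png

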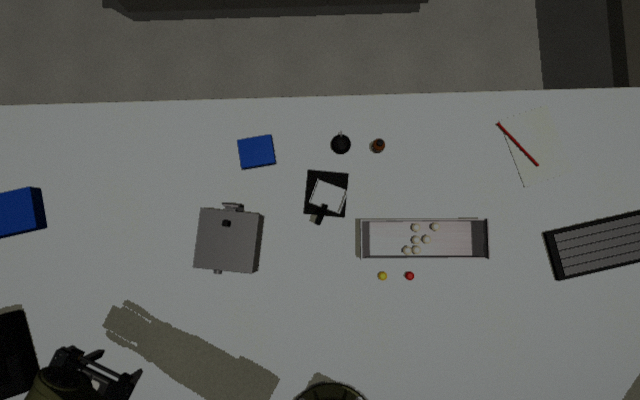

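View pics/side0.png

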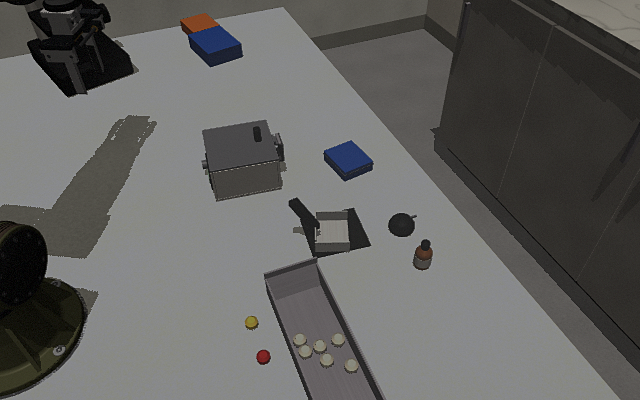

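```bash
python3 - <<'E'
from h import *
c=cam("top"); P=cloud(c); f=c["frame"].astype(int); np.save("P0.npy",P)
hsv=cv2.cvtColor(c["frame"],cv2.COLOR_BGR2HSV)
def rect(m,name):
    m=m.astype(np.uint8)
    n,l,st,ce=cv2.connectedComponentsWithStats(m)
    for i in range(1,n):
        if st[i,4]<8: continue
        q=P[l==i]; q=q[~np.isnan(q[:,0])]
        if len(q)<5: continue
        r=cv2.minAreaRect(q[:,:2].astype(np.float32)); print(name,st[i,4],'px',ce[i].round(0),'med',np.nanmedian(q,0).round(0),'rect',np.round(r[0],1),np.round(r[1],1),round(r[2],1),'z',np.nanpercentile(q[:,2],[5,95]).round(0))
v,u=np.mgrid[:400,:640]
roi=lambda a,b,cc,d:(u>a)&(u<b)&(v>cc)&(v<d)
Z=P[...,2]
rect(roi(190,275,195,275)&(Z>85)&(Z<110),'lid')
rect(roi(190,275,195,275)&(Z>112),'knob')
rect(roi(345,500,205,270)&(Z>36),'binwalls')
rect(roi(350,495,210,265)&(Z>10)&(Z<36)&(f.min(-1)>140),'wax')
rect(roi(350,495,210,265)&(Z>-5)&(Z<9),'binfloor')
rect(roi(295,356,165,230)&(Z>22)&(Z<45),'scoopwall')
rect(roi(295,356,165,230)&(Z>45),'handle')
rect(roi(295,356,165,230)&(f.max(-1)<60)&(Z<12),'mat')
rect(roi(295,356,165,230)&(f.max(-1)<60),'matall')
print(hsv[239,425],f[239,425],f[239,440],P[239,440], P[245,300])
for n,(a,b) in dict(r=(409,275),y=(382,275),mouse=(341,144),oil=(377,145),blue=(257,152)).items(): print(n,P[b,a].round(0))
# rim profile of bath & mat
cv2.imwrite("pics/topz.png",cv2.resize(c["frame"][160:280,185:500],None,fx=2.5,fy=2.5,interpolation=cv2.INTER_CUBIC))
s=cam("side"); Ps=cloud(s)
for p in [(300,340),(338,340),(305,351),(320,346),(326,360),(351,365),(257,133),(240,140),(300,212),(332,232),(352,215)]: print('side',p,Ps[p[1],p[0]].round(0))
E
```

```text
lid 3669 px [226. 239.] med [527. 267.  98.] rect [536.3 268.3] [161.5 181.4] 82.5 z [ 94. 101.]
knob 45 px [225. 223.] med [569. 262. 134.] rect [570.3 262.3] [15.2 13.3] 89.9 z [119. 138.]
binwalls 823 px [431. 239.] med [ 510. -296.   46.] rect [ 516.  -268.2] [353.3 110.2] 89.0 z [37. 62.]
binfloor 2583 px [420. 236.] med [ 542. -266.    1.] rect [ 518.6 -277.7] [415.1 152.9] 88.5 z [-3.  4.]
binfloor 3215 px [420. 238.] med [ 516. -275.    5.] rect [ 515.8 -269. ] [300.6 100.6] 88.5 z [1. 8.]
scoopwall 51 px [314. 194.] med [644.  32.  34.] rect [654.  33.] [80.3 30.8] 2.8 z [27. 41.]
scoopwall 47 px [339. 205.] med [608. -40.  35.] rect [621.8 -45. ] [33.  80.7] 40.9 z [28. 41.]
handle 128 px [320. 214.] med [588.  16.  99.] rect [589.9  14.2] [16.  60.8] 68.1 z [ 50. 116.]
mat 780 px [322. 186.] med [689.  25.   4.] rect [654.5  -1. ] [119.7 129.1] 83.4 z [-0.  8.]
mat 128 px [336. 212.] med [596. -32.   4.] rect [611.7 -25.8] [60.3 49.8] 87.0 z [-0.  8.]
matall 1047 px [323. 193.] med [673.  11.   4.] rect [639.   1.] [119.7 160.2] 83.1 z [ -0. 107.]
[ 65  12 127] [122 127 121] [117 118 125] [ 512.66925646 -325.09815629    5.76309424] [505.77228018  76.71763153   4.64726074]
r [ 414. -229.   22.]
y [ 416. -153.   20.]
mouse [791. -49.  33.]
oil [ 781. -149.   54.]
blue [775. 193.  31.]
side (300, 340) [ 485. -237.   23.]
side (338, 340) [ 549. -263.   22.]
side (305, 351) [ 486. -260.   21.]
side (320, 346) [ 514. -262.   23.]
side (326, 360) [ 513. -290.   21.]
side (351, 365) [ 550. -316.   21.]
side (257, 133) [571. 253. 123.]
side (240, 140) [532. 274. 100.]
side (300, 212) [582.   7.  85.]
side (332, 232) [650.  -5.   5.]
side (352, 215) [713.  23.   7.]
```

View pics/topz.png

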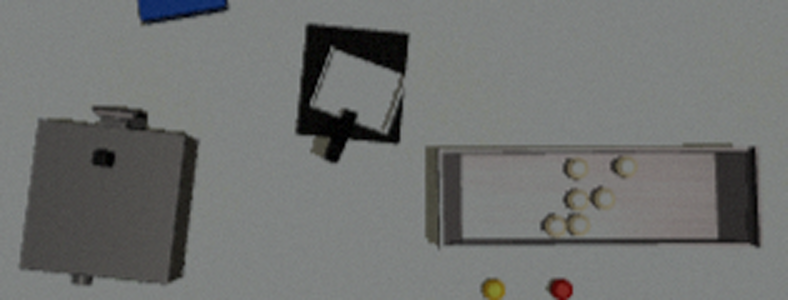

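Six cream buttons lie in the bin (crop px 555–625, 165–225). The bath's black knob is at crop px (104,158), and the scoop stands on the mat with its handle towards the robot at (345,140). The red and yellow look-alikes are outside the bin. I'll go above the knob.

Call:
move_arm:
  moves:
    - [-0.1,-0.015,0,-0.1]
    - [-0.2,-0.03,0,-0.2]
    - [-0.3,-0.046,0,-0.33]
    - [-0.393,-0.061,0,-0.33]
    - [-0.393,-0.061,0,-0.33]
    - [-0.393,-0.061,0,-0.33]
    - [-0.393,-0.061,0,-0.33]
    - [-0.393,-0.061,0,-0.33]
    - [-0.393,-0.061,0,-0.33]
    - [-0.393,-0.061,0,-0.33]
    - [-0.393,-0.061,0,-0.33]
    - [-0.393,-0.061,0,-0.33]
  jaw: 0.06

```text
clock: 1.4
eef_pos: [569.1, 263.1, 205.7]
eef_rot: [3.141, 0.0, 3.01]
wrist_force: [-0.0, -0.6, 0.0]
finger_gap: 60.1
finger_force: 0.0
```

```bash
python3 - <<'E'
from h import *
print(tool())
c=cam("wrist"); P=cloud(c); cv2.imwrite("pics/w1.png",c["frame"]); print(c["o"],c["R"].round(2))
m=(P[...,2]>115)&(P[...,2]<150)&(abs(P[...,0]-570)<40)&(abs(P[...,1]-262)<40)
q=P[m]; print(len(q),np.median(q,0)); t=q[abs(q[:,2]-132)<4]; print(len(t), cv2.minAreaRect(t[:,:2].astype(np.float32)) if len(t)>4 else'')
E
```

```text
(array([569.14107835, 263.12173383, 205.70484965]), array([3.14145185e+00, 1.45473588e-04, 3.01042668e+00]))
[485.87238567 274.36403594 383.69784609] [[ 0.13  0.95  0.29]
 [ 0.99 -0.12 -0.04]
 [ 0.    0.29 -0.96]]
462 [568.98865826 261.618052   130.85270183]
365 ((571.326171875, 261.3702087402344), (14.924132347106934, 15.170836448669434), 82.12556457519531)
```

View pics/w1.png

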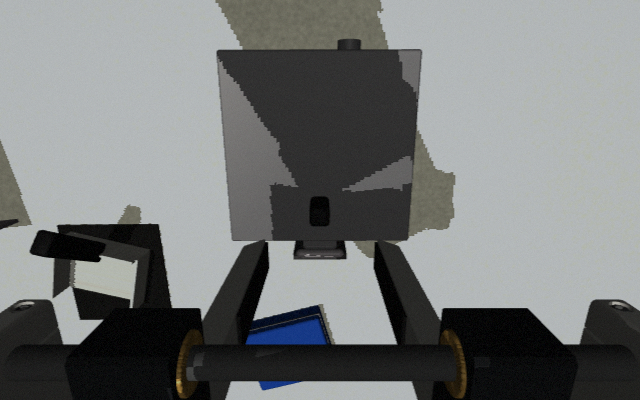

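The knob (px 320,210) lies centred between the fingers; its measured top at z≈131 fits. I'll descend, grip and pull.

Call:
move_arm:
  moves:
    - [-0.002,-0.001,0.04,0]
    - [-0.002,-0.001,0.08,0]
    - [-0.002,-0.001,0.102,0]
    - [-0.002,-0.001,0.102,0]
    - [-0.002,-0.001,0.102,0]
    - [-0.002,-0.001,0.102,0]

```text
clock: 2.05
eef_pos: [572.5, 261.4, 105.5]
eef_rot: [3.14, 0.003, 3.009]
wrist_force: [1.3, 0.2, 0.5]
finger_gap: 60.1
finger_force: 0.0
```

Call:
move_arm:
  moves:
    - [0,0,0,0]
    - [0,0,0,0]
    - [0,0,0,0]
    - [0,0,0,0]
    - [0,0,0,0]
    - [0,0,0,0]
    - [0,0,0,0]
    - [0,0,0,0]
  jaw: 0.005
  squeeze: 15

```text
clock: 2.85
eef_pos: [571.9, 261.3, 103.4]
eef_rot: [3.141, 0.0, 3.009]
wrist_force: [1.6, 3.6, -1.3]
finger_gap: 15.8
finger_force: 15.0
```

Call:
move_arm:
  moves:
    - [0,0,-0.008,0]
    - [0,0,-0.015,0]
    - [0.001,0,-0.025,0]
    - [0.004,0,-0.035,0]
    - [0.008,0,-0.045,0]
    - [0.012,0,-0.055,0]
    - [0.012,0,-0.055,0]

```text
clock: 3.55
eef_pos: [558.5, 263.0, 158.8]
eef_rot: [-3.141, -0.003, 3.009]
wrist_force: [-4.7, 4.2, -1.2]
finger_gap: 15.7
finger_force: 15.0
```

Call:
move_arm:
  moves:
    - [0,0,0,0]
    - [0,0,0,0]
    - [0,0,-0.03,0]
    - [0,0,-0.08,0]
    - [-0.03,0,-0.13,0]
    - [-0.06,0,-0.18,0]
    - [-0.06,0,-0.18,0]
    - [-0.06,0,-0.18,0]
    - [-0.06,0,-0.18,0]
    - [-0.06,0,-0.18,0]
  jaw: 0.094

```text
clock: 4.55
eef_pos: [618.8, 254.6, 336.8]
eef_rot: [-3.14, -0.002, 3.009]
wrist_force: [-1.3, 0.2, 0.1]
finger_gap: 91.9
finger_force: 0.0
```

```bash
cat > look.py <<'E'
from h import *
import sys
def scoop():
    c=cam("top"); P=cloud(c); Z=P[...,2]; f=c["frame"].astype(int)
    near=(abs(P[...,0]-655)<130)&(abs(P[...,1])<130)
    m=near&(Z>55)&(Z<125)&(f.max(-1)<90)
    q=P[m]; 
    return c,P,q
if __name__=="__main__":
    print(tool())
    c,P,q=scoop(); f=c["frame"].astype(int); Z=P[...,2]
    r=cv2.minAreaRect(q[:,:2].astype(np.float32)); print('handle',len(q),r,q.mean(0))
    w=(abs(P[...,0]-655)<110)&(abs(P[...,1])<110)&(f.min(-1)>95)&(Z>2)&(Z<45)
    n,l,st,ce=cv2.connectedComponentsWithStats(w.astype(np.uint8)); i=1+np.argmax(st[1:,4])
    r=cv2.minAreaRect(P[l==i][:,:2].astype(np.float32)); print('pan',st[i],ce[i],r)
    b=(abs(P[...,0]-480)<120)&(abs(P[...,1]-268)<110)&(Z>100)
    print('lid pts',b.sum(),np.nanmin(P[b],0).round(),np.nanmax(P[b],0).round())
    cv2.imwrite("pics/"+sys.argv[1],c["frame"])
E
python3 look.py top2.png
```

```text
(array([618.75560446, 254.55337098, 336.77721946]), array([-3.14041519e+00, -2.19268370e-03,  3.00902458e+00]))
handle 124 ((565.8818359375, -37.644012451171875), (130.16400146484375, 54.027809143066406), 68.65403747558594) [582.18717277   8.92369719  93.63885484]
pan [309 179  40  35 703] [328.08534851 195.52489331] ((644.2386474609375, -8.597606658935547), (93.88285064697266, 73.32827758789062), 67.9401626586914)
lid pts 12566 [360. 158. 101.] [600. 318. 654.]
```

View pics/top2.png

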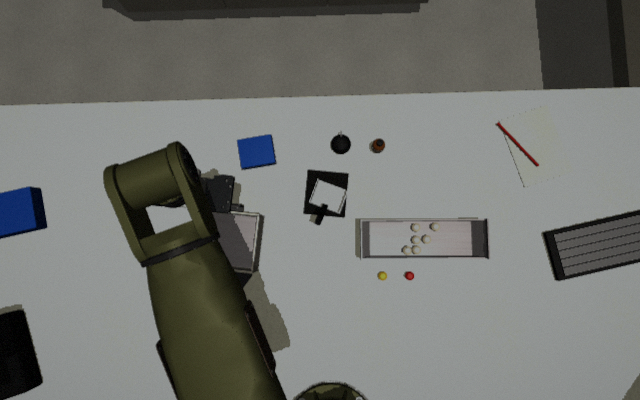

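The lid is open and the bath's inside shows at px (238,240). The pan measures 94×73 mm, yaw −22°, centred at (644,−9), which matches the text. I'll move above the handle.

Call:
move_arm:
  moves:
    - [-0.003,-0.05,0.03,0.05]
    - [-0.003,-0.1,0.06,0.1]
    - [-0.003,-0.15,0.1,0.2]
    - [-0.003,-0.2,0.14,0.252]
    - [-0.003,-0.243,0.187,0.252]
    - [-0.003,-0.243,0.187,0.252]
    - [-0.003,-0.243,0.187,0.252]
    - [-0.003,-0.243,0.187,0.252]
    - [-0.003,-0.243,0.187,0.252]
    - [-0.003,-0.243,0.187,0.252]
  jaw: 0.05

```text
clock: 5.6
eef_pos: [590.8, 14.5, 152.8]
eef_rot: [3.141, 0.002, 2.758]
wrist_force: [0.7, 0.5, 0.2]
finger_gap: 50.0
finger_force: 0.0
```

```bash
python3 - <<'E'
from h import *
print(tool())
c=cam("wrist"); P=cloud(c); Z=P[...,2]; f=c["frame"].astype(int); cv2.imwrite("pics/w2.png",c["frame"])
m=(abs(P[...,0]-590)<50)&(abs(P[...,1]-13)<50)&(Z>45)&(Z<114)&(f.max(-1)<90)
n,l,st,ce=cv2.connectedComponentsWithStats(m.astype(np.uint8)); i=1+np.argmax(st[1:,4]); q=P[l==i]
print(st[i],q.min(0),q.max(0)); r=cv2.minAreaRect(q[:,:2].astype(np.float32)); print(r)
for h in (60,75,90,105):
    k=q[abs(q[:,2]-h)<5]; print(h,len(k),k.mean(0) if len(k) else '')
s=cam("side"); S=cloud(s); b=(abs(S[...,0]-440)<60)&(abs(S[...,1]-268)<110)&(S[...,2]>60); k=S[b]
print('lid',len(k)); 
for h in (120,160,200,240):
    t=k[abs(k[:,2]-h)<8]; print(h,len(t),np.median(t,0) if len(t) else '')
E
```

```text
(array([590.79372829,  14.49804305, 152.77654547]), array([3.14077618e+00, 1.94451823e-03, 2.75829971e+00]))
[305 185  24  49 987] [561.07834603  -4.36201655  45.11916331] [618.71524213  29.55667996 113.98712709]
((590.09814453125, 12.386592864990234), (15.945578575134277, 58.669227600097656), 68.22021484375)
60 45 [608.76467443   4.6694439   60.19817178]
75 41 [600.6866609    8.43057474  75.55899408]
90 55 [593.1699614   11.48645939  89.72535716]
105 413 [570.41105534  20.25203507 106.95295747]
lid 1641
120 79 [439.63028055 256.89864154 119.69971539]
160 82 [433.30413416 261.51172246 159.98857454]
200 122 [421.46787751 274.74303001 202.15663024]
240 108 [413.96071983 237.54403987 243.9040307 ]
```

View pics/w2.png

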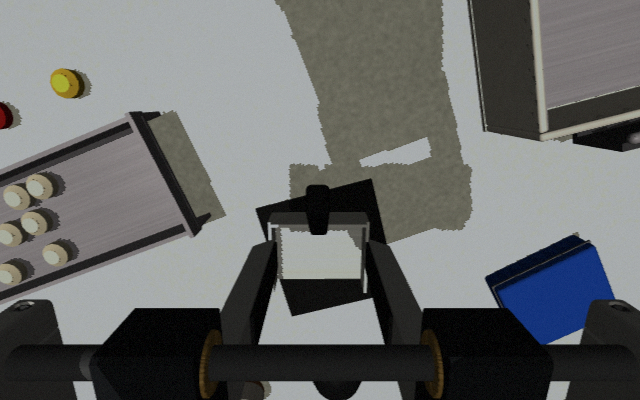

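The handle (px 318,210) is centred between the fingers, and the six waxes show in the bin on the left. I'll lower and grip.

Call:
move_arm:
  moves:
    - [0.001,-0.002,0.04,0]
    - [0.001,-0.002,0.08,0]
    - [0.001,-0.002,0.1,0]
    - [0.001,-0.002,0.1,0]
    - [0.001,-0.002,0.1,0]
    - [0.001,-0.002,0.1,0]

```text
clock: 6.3
eef_pos: [589.5, 11.9, 53.3]
eef_rot: [3.141, 0.003, 2.757]
wrist_force: [-0.1, -0.5, 0.3]
finger_gap: 50.2
finger_force: 0.0
```

Call:
move_arm:
  moves:
    - [0,0,0,0]
    - [0,0,0,0]
    - [0,0,0,0]
    - [0,0,0,0]
    - [0,0,0,0]
    - [0,0,0,0]
    - [0,0,0,0]
    - [0,0,0,0]
  jaw: 0.005
  squeeze: 50

```text
clock: 7.1
eef_pos: [588.6, 11.7, 51.6]
eef_rot: [3.142, 0.0, 2.757]
wrist_force: [-0.7, -0.1, 2.0]
finger_gap: 15.8
finger_force: 50.0
```

Call:
move_arm:
  moves:
    - [0,0,-0.02,0]
    - [0,0,-0.05,0]
    - [0,0,-0.1,0]
    - [0,0,-0.13,0]
    - [0,0,-0.13,0]
    - [0,0,-0.13,0]

```text
clock: 7.7
eef_pos: [588.2, 11.7, 180.8]
eef_rot: [-3.141, -0.001, 2.757]
wrist_force: [-0.1, -0.1, -2.8]
finger_gap: 15.8
finger_force: 50.0
```

```bash
python3 - <<'E'
from h import *
print(tool())
c=cam("wrist"); P=cloud(c); Z=P[...,2]; f=c["frame"].astype(int)
cv2.imwrite("pics/w3.png",c["frame"])
R=Ro.from_euler('xyz',tool()[1]).as_matrix(); T=tool()[0]
Q=(P-T)@R  # tool frame
m=(abs(Q[...,1])<60)&(Q[...,0]<30)&(Q[...,0]>-140)&(Q[...,2]>0)&(Q[...,2]<80)
b=m&(f.min(-1)>90)
q=Q[b]; 
for a in range(-110,0,15):
    k=q[(q[:,0]>a)&(q[:,0]<a+15)&(abs(q[:,1])<35)]; print(a,len(k),np.median(k,0).round(1) if len(k) else '')
# bin geometry from top
P=np.load("P0.npy"); Z=P[...,2]
print(q.min(0),q.max(0))
for y0 in range(-400,-120,40):
    s=P[(abs(P[...,1]-y0)<20)&(abs(P[...,0]-516)<80)&(Z>40)]
    lo=s[s[:,0]<516];hi=s[s[:,0]>516]; print(y0,np.median(lo,0).round(1),np.median(hi,0).round(1))
for x0 in (480,500,520,540):
    s=P[(abs(P[...,0]-x0)<10)&(abs(P[...,1]+268)<220)&(Z>53)]
    print(x0,np.median(s[s[:,1]<-268],0).round(1),np.median(s[s[:,1]>-268],0).round(1))
E
```

```text
(array([588.22641881,  11.72364386, 180.79664099]), array([-3.14133003e+00, -5.20946704e-04,  2.75678603e+00]))
-110 140 [-96.8   1.2  46.8]
-95 620 [-87.6   0.8  46.7]
-80 589 [-72.5   0.   46.7]
-65 95 [-63.7   1.5  46.7]
-50 0 
-35 13 [-25.3 -31.2  48.2]
-20 0 
-5 0 
[-98.83873727 -46.71130221  12.33013403] [-24.48057409  47.66365835  49.55830946]
-400 [ 461.2 -400.8   45.8] [ 566.2 -400.9   46. ]
-360 [ 461.7 -357.7   45.1] [ 567.1 -363.1   44.8]
-320 [ 461.8 -320.2   45.9] [ 568.2 -320.3   46.1]
-280 [ 463.7 -278.4   46.6] [ 569.3 -278.5   46.1]
-240 [ 463.8 -240.6   45.8] [ 569.9 -236.6   44.6]
-200 [ 464.9 -200.3   46.6] [ 570.  -199.4   44.8]
-160 [ 465.  -160.4   46. ] [ 571.  -160.3   45.3]
480 [ 479.8 -439.7   59.4] [480.3 -93.1  60.9]
500 [ 498.8 -440.6   60.1] [499.4 -92.7  58.5]
520 [ 520.5 -440.4   59. ] [519.9 -93.3  61.3]
540 [ 541.  -440.7   60.9] [540.4 -94.   61.6]
```

Call:
move_arm:
  moves:
    - [0.003,-0.025,0,0.14]
    - [0.005,-0.05,0,0.28]
    - [0.007,-0.07,0,0.42]
    - [0.01,-0.09,0,0.56]
    - [0.012,-0.11,0,0.7]
    - [0.015,-0.13,0,0.84]
    - [0.0168,-0.1435,0,0.98]
    - [0.0168,-0.1435,0,1.12]
    - [0.0168,-0.1435,0,1.204]
    - [0.0168,-0.1435,0,1.204]
    - [0.0168,-0.1435,0,1.204]
    - [0.0168,-0.1435,0,1.204]

```text
clock: 8.95
eef_pos: [518.9, -114.8, 180.8]
eef_rot: [-3.141, -0.0, 1.555]
wrist_force: [0.4, -0.4, -1.7]
finger_gap: 15.6
finger_force: 50.0
```

```bash
python3 - <<'E'
from h import *
T,r=tool(); print(T,r)
c=cam("wrist"); P=cloud(c); Z=P[...,2]; f=c["frame"].astype(int)
cv2.imwrite("pics/w4.png",c["frame"])
w=(abs(P[...,0]-516)<52)&(P[...,1]<-150)&(P[...,1]>-420)&(Z>15)&(Z<35)
n,l,st,ce=cv2.connectedComponentsWithStats(w.astype(np.uint8))
for i in range(1,n):
    if st[i,4]>40: print(st[i,4],P[l==i].mean(0).round(0))
for y0 in range(-420,-200,40):
    s=P[(abs(P[...,1]-y0)<20)&(abs(P[...,0]-516)<80)&(Z>42)&(Z<50)]
    lo=s[s[:,0]<516];hi=s[s[:,0]>516]; print(y0,len(lo),len(hi),np.median(lo,0).round(1),np.median(hi,0).round(1))
fl=(abs(P[...,0]-516)<40)&(P[...,1]<-330)&(P[...,1]>-405); print('floor',np.median(P[fl],0))
p=(Z>125)&(Z<170)&(f.min(-1)>90)&(abs(P[...,0]-516)<70)&(P[...,1]<-120); q=P[p]; print('pan',q.min(0),q.max(0),cv2.minAreaRect(q[:,:2].astype(np.float32)))
E
```

```text
[ 518.89907664 -114.78582928  180.7704125 ] [-3.14050720e+00 -3.50637833e-04  1.55505660e+00]
93 [ 468. -169.   25.]
-420 0 0 [nan nan nan] [nan nan nan]
-380 0 0 [nan nan nan] [nan nan nan]
-340 0 0 [nan nan nan] [nan nan nan]
-300 0 0 [nan nan nan] [nan nan nan]
-260 0 0 [nan nan nan] [nan nan nan]
-220 0 0 [nan nan nan] [nan nan nan]
floor [ 514.13761756 -388.55281126    2.69806088]
pan [ 471.41276408 -212.54752141  130.22109474] [ 565.75229104 -137.89923716  168.47987892] ((518.2330322265625, -175.37391662597656), (74.0100326538086, 94.39469146728516), 89.27131652832031)
  return _methods._mean(a, axis=axis, dtype=dtype,
  ret = um.true_divide(
```

View pics/w4.png

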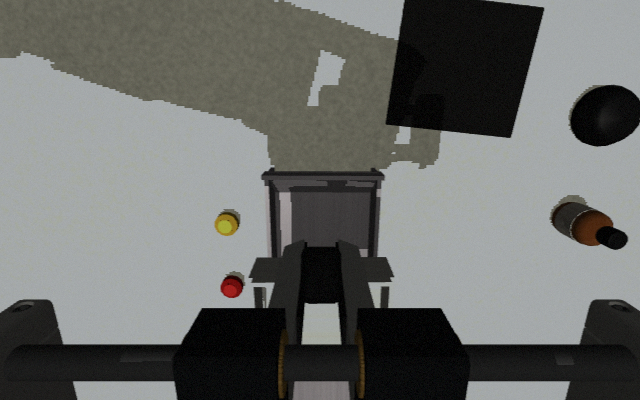

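Call:
move_arm:
  moves:
    - [0,0,0.03,0]
    - [0,0,0.06,0]
    - [0,0,0.09,0]
    - [0,0,0.11,0]
    - [0,0,0.12,0]
    - [0,0,0.124,0]
    - [0,0,0.127,0]
    - [0,0,0.128,0]
    - [0,0,0.128,0]
    - [0,0,0.128,0]

```text
clock: 10.0
eef_pos: [519.4, -115.0, 54.0]
eef_rot: [3.141, 0.0, 1.553]
wrist_force: [0.7, 0.4, -1.5]
finger_gap: 15.7
finger_force: 50.0
```

Call:
move_arm:
  moves:
    - [0,0,0.001,0]
    - [0,0,0.002,0]
    - [0,0,0.002,0]
    - [0,0,0.002,0]

```text
clock: 10.4
eef_pos: [519.4, -115.0, 52.5]
eef_rot: [3.141, 0.0, 1.553]
wrist_force: [-4.1, 1.7, 9.9]
finger_gap: 15.8
finger_force: 50.0
```

Call:
move_arm:
  moves:
    - [-0.01,0,-0.0005,0]
    - [-0.022,0,-0.0005,0]
    - [-0.034,0,-0.0005,0]
    - [-0.046,0,-0.0005,0]
    - [-0.058,0,-0.0005,0]
    - [-0.07,0,-0.0005,0]
    - [-0.082,0,-0.0005,0]
    - [-0.094,0,-0.0005,0]
    - [-0.106,0,-0.0005,0]
    - [-0.118,0,-0.0005,0]
    - [-0.13,0,-0.0005,0]
    - [-0.13,0,-0.0005,0]

```text
clock: 11.6
eef_pos: [516.8, -247.2, 52.4]
eef_rot: [3.14, 0.001, 1.551]
wrist_force: [-0.5, -3.8, 5.2]
finger_gap: 15.7
finger_force: 50.0
```

```bash
cat > binlook.py <<'E'
from h import *
import sys
T,r=tool(); print(T,r)
c=cam("top"); P=cloud(c); cv2.imwrite("pics/"+sys.argv[1],cv2.resize(c["frame"][190:290,335:515],None,fx=4,fy=4,interpolation=cv2.INTER_CUBIC))
s=cam("side"); S=cloud(s); cv2.imwrite("pics/s"+sys.argv[1],s["frame"][250:400,220:420])
E
python3 binlook.py b1.png; python3 -c "
import cv2,numpy as np
a=cv2.imread('pics/b1.png');b=cv2.imread('pics/sb1.png');b=cv2.resize(b,None,fx=1.28,fy=1.28)
o=np.zeros((600,720,3),np.uint8);o[:400]=a;o[400:400+192,:256]=b[:192,:256];cv2.imwrite('pics/b1c.png',o)"
```

```text
[ 516.83674344 -247.21064775   52.42667528] [3.14029100e+00 1.33454413e-03 1.55135054e+00]
```

View pics/b1c.png

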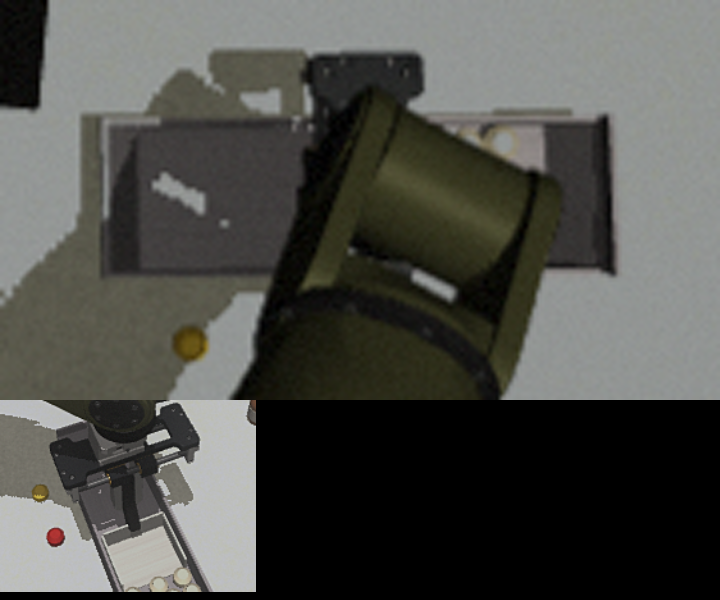

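The side inset shows the waxes gathered just ahead of the lip (inset px 130–195, 575–590). I'll go on more slowly.

Call:
move_arm:
  moves:
    - [-0.006,0,0,0]
    - [-0.012,0,0,0]
    - [-0.018,0,0,0]
    - [-0.024,0,0,0]
    - [-0.03,0,0,0]
    - [-0.035,0,0,0]
    - [-0.04,0,0,0]
    - [-0.045,0,0,0]
    - [-0.05,0,0,0]
    - [-0.055,0,0,0]
    - [-0.058,0,0,0]
    - [-0.058,0,0,0]

```text
clock: 12.9
eef_pos: [515.9, -303.3, 52.6]
eef_rot: [3.141, 0.0, 1.552]
wrist_force: [-0.6, 2.6, 8.0]
finger_gap: 15.7
finger_force: 50.0
```

```bash
python3 - <<'E'
from h import *
print(tool())
s=cam("side"); print(s["cx"],s["cy"]); a=cv2.resize(s["frame"][260:400,270:420],None,fx=4,fy=4,interpolation=cv2.INTER_CUBIC)
cv2.imwrite("pics/s2.png",a)
E
```

```text
(array([ 515.93590073, -303.2833284 ,   52.55366288]), array([3.14067731e+00, 7.73754231e-05, 1.55244776e+00]))
322.3927555892181 202.5434111929158
```

View pics/s2.png

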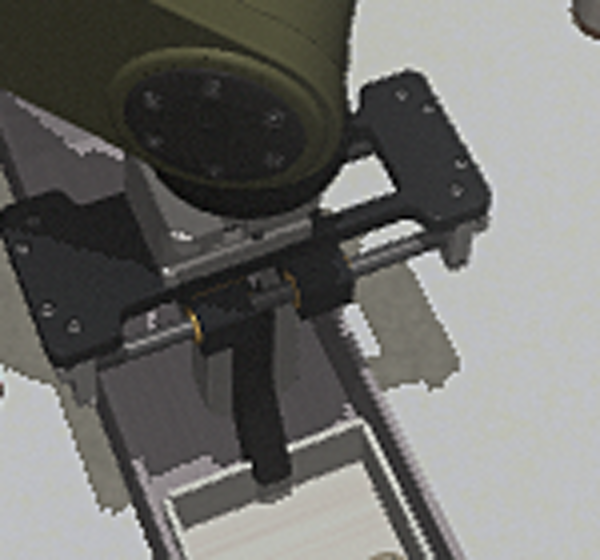

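The waxes run out of the side view at the bottom; one shows at about (385,555), at the pan's front. I'll finish the push.

Call:
move_arm:
  moves:
    - [-0.003,0,0,0]
    - [-0.006,0,0,0]
    - [-0.009,0,0,0]
    - [-0.011,0,0,0]
    - [-0.011,0,0,0]
    - [-0.011,0,0,0]

```text
clock: 13.55
eef_pos: [515.8, -314.1, 52.5]
eef_rot: [3.141, 0.0, 1.553]
wrist_force: [0.1, 3.0, 7.3]
finger_gap: 15.6
finger_force: 50.0
```

```bash
python3 - <<'E'
from h import *
T,r=tool();print(T,r,manip.read_state()["wrist_force"])
c=cam("top"); P=cloud(c)
f=c["frame"]; 
a=cv2.resize(f[200:280,400:500],None,fx=7,fy=7,interpolation=cv2.INTER_CUBIC); cv2.imwrite("pics/t3.png",a)
E
```

```text
[ 515.78345715 -314.14739268   52.53936887] [3.14061881e+00 2.27291995e-04 1.55277593e+00] [0.09359801 3.02067192 7.29372892]
```

View pics/t3.png

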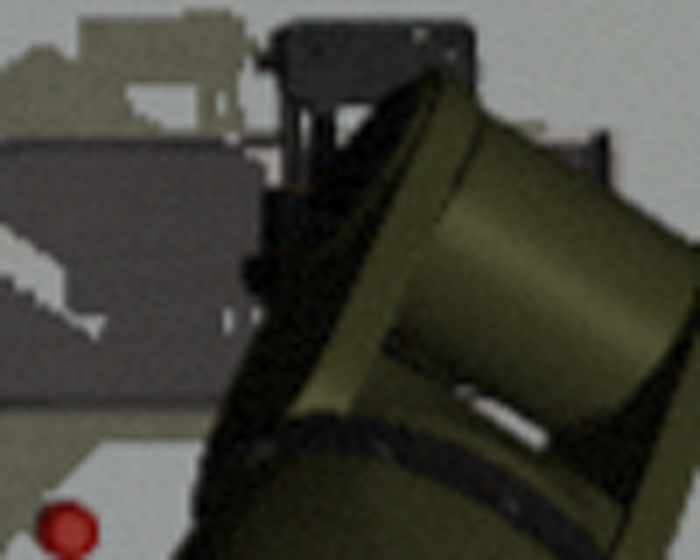

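Call:
move_arm:
  moves:
    - [-0.001,0,0,0]
    - [-0.002,0,0,0]
    - [-0.003,0,0,0]
    - [-0.003,0,0,0]

```text
clock: 14.0
eef_pos: [515.8, -316.9, 52.6]
eef_rot: [3.141, -0.0, 1.553]
wrist_force: [0.2, 4.3, 8.1]
finger_gap: 16.0
finger_force: 50.0
```

Call:
move_arm:
  moves:
    - [-0.001,0,0,0]
    - [-0.002,0,0,0]
    - [-0.003,0,0,0]
    - [-0.003,0,0,0]

```text
clock: 14.4
eef_pos: [515.9, -318.4, 52.8]
eef_rot: [3.141, -0.002, 1.553]
wrist_force: [-0.4, 16.1, 14.4]
finger_gap: 15.9
finger_force: 50.0
```

Call:
move_arm:
  moves:
    - [0.002,0,0,0]
    - [0.003,0,0,0]
    - [0.005,0,0.0015,0]
    - [0.0075,0,0.003,0]
    - [0.01,0,0.0045,0]
    - [0.0115,0,0.006,0]
    - [0.0125,0,0.0075,0]
    - [0.0125,0,0.0075,0]
  squeeze: 8

```text
clock: 15.2
eef_pos: [515.8, -307.4, 44.7]
eef_rot: [3.141, 0.0, 1.553]
wrist_force: [1.1, 2.7, 5.6]
finger_gap: 15.9
finger_force: 8.0
```

Call:
move_arm:
  moves:
    - [0,0,0,0]
    - [0,0,0,0]
    - [0,0,0,0]
    - [-0.003,0,-0.005,0]
    - [-0.006,0,-0.01,0]
    - [-0.009,0,-0.017,0]
    - [-0.012,0,-0.025,0]
    - [-0.012,0,-0.035,0]
    - [-0.012,0,-0.05,0]
    - [-0.012,0,-0.065,0]
    - [-0.012,0,-0.08,0]
    - [-0.012,0,-0.09,0]
  squeeze: 50

```text
clock: 16.4
eef_pos: [515.7, -319.6, 136.6]
eef_rot: [3.14, 0.001, 1.553]
wrist_force: [-0.2, -0.7, -2.8]
finger_gap: 15.8
finger_force: 50.0
```

Call:
move_arm:
  moves:
    - [0.005,0,-0.01,0]
    - [0.015,0,-0.02,0]
    - [0.03,0,-0.03,0]
    - [0.05,0,-0.04,0]
    - [0.075,0,-0.05,0]
    - [0.1,0,-0.06,0]
    - [0.125,0,-0.06,0]
    - [0.15,0,-0.06,0]
    - [0.165,0,-0.06,0]
    - [0.175,0,-0.06,0]
    - [0.18,0,-0.06,0]
    - [0.18,0,-0.06,0]

```text
clock: 17.6
eef_pos: [518.7, -139.2, 194.5]
eef_rot: [-3.142, 0.0, 1.553]
wrist_force: [0.0, -0.1, -3.0]
finger_gap: 15.8
finger_force: 50.0
```

```bash
python3 - <<'E'
from h import *
T,r=tool();print(T,r,manip.read_state()["wrist_force"])
s=cam("side"); a=cv2.resize(s["frame"][150:400,180:460],None,fx=2.4,fy=2.4,interpolation=cv2.INTER_CUBIC); cv2.imwrite("pics/s4.png",a)
c=cam("top"); P=cloud(c); 
w=(abs(P[...,0]-516)<50)&(abs(P[...,1]+268)<160)&(P[...,2]>14)&(P[...,2]<35); w=w&(c["frame"].min(-1)>60)
n,l,st,ce=cv2.connectedComponentsWithStats(w.astype(np.uint8)); print([ (st[i,4],P[l==i].mean(0).round()) for i in range(1,n) if st[i,4]>8])
E
```

```text
[ 518.66176555 -139.21547462  194.48081694] [-3.14154266e+00  6.63860632e-05  1.55315936e+00] [ 0.03204876 -0.05857409 -3.00420128]
[(np.int32(20), array([ 565., -365.,   22.])), (np.int32(59), array([ 543., -375.,   21.]))]
```

View pics/s4.png

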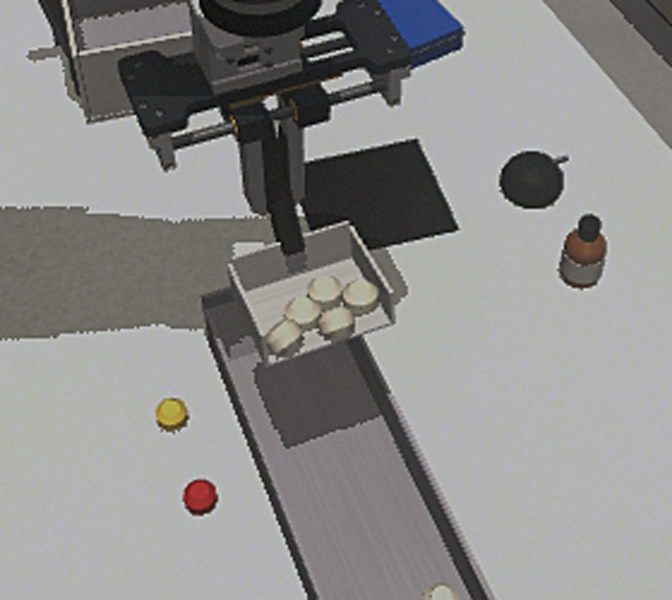

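Five waxes ride in the pan, which is tilted back (px 265–385, 275–350). One remains in the bin at px (440,593), about (543,−375). I'll carry the load to the bath.

Call:
move_arm:
  moves:
    - [0.005,0,0,0]
    - [0.015,0,0,0.01]
    - [0.035,0,0,0.02]
    - [0.06,0,0,0.03]
    - [0.09,0,0,0.04]
    - [0.12,0,0,0.05]
    - [0.15,0,0,0.06]
    - [0.18,0,0,0.07]
    - [0.21,0,0,0.08]
    - [0.24,0,0,0.09]
    - [0.27,0,0,0.1]
    - [0.3,0,0,0.11]

```text
clock: 18.9
eef_pos: [523.7, 162.2, 194.5]
eef_rot: [3.141, -0.0, 1.442]
wrist_force: [0.9, -0.1, -1.3]
finger_gap: 15.5
finger_force: 50.0
```

```bash
python3 -c "
from h import *
print(tool()); togo([526,290,168])"
```

```text
(array([523.74310884, 162.17986396, 194.52934164]), array([ 3.14138986e+00, -1.10561009e-04,  1.44183579e+00]))
shift m [ 0.127  -0.0142  0.0265]
```

Call:
move_arm:
  moves:
    - [0.01,-0.001,0,0]
    - [0.03,-0.003,0,0]
    - [0.055,-0.006,0,0]
    - [0.08,-0.009,0,0]
    - [0.1,-0.011,0,0]
    - [0.115,-0.013,0,0]
    - [0.127,-0.014,0.005,0]
    - [0.127,-0.014,0.012,0]
    - [0.127,-0.014,0.02,0]
    - [0.127,-0.014,0.026,0]
    - [0.127,-0.014,0.026,0]

```text
clock: 20.0
eef_pos: [526.1, 287.4, 167.3]
eef_rot: [-3.14, 0.001, 1.442]
wrist_force: [0.2, -0.3, -2.3]
finger_gap: 15.8
finger_force: 50.0
```

Call:
move_arm:
  moves:
    - [0,0,0,0]
    - [0,0,0,0]
    - [0,0,0,0]
    - [0,0,0,0]
    - [0,0,0,0]
    - [0,0,0,0]
  squeeze: 4

```text
clock: 20.6
eef_pos: [526.4, 288.2, 168.5]
eef_rot: [3.142, 0.0, 1.443]
wrist_force: [-0.3, 0.3, -1.6]
finger_gap: 16.1
finger_force: 4.0
```

```bash
cat > held.py <<'E'
from h import *
T,r=tool(); print(T,r,manip.read_state()["wrist_force"].round(1))
R=Ro.from_euler('xyz',r).as_matrix()
for n in("top","side","wrist"):
    c=cam(n); Q=(cloud(c)-T)@R; f=c["frame"].astype(int)
    m=(abs(Q[...,1])<46)&(Q[...,0]<70)&(Q[...,0]>-130)&(Q[...,2]>-5)&(Q[...,2]<125)&(f.min(-1)>80)
    q=Q[m]; print(n,len(q))
    for a in range(-120,60,12):
        k=q[(q[:,0]>a)&(q[:,0]<a+12)]
        if len(k)>15: print(a+6,len(k),'depth below tcp pct 10/50/90',np.percentile(k[:,2],[10,50,90]).round(0))
E
python3 held.py
```

```text
[526.38821403 288.2445293  168.51157323] [3.14151943e+00 3.13456938e-06 1.44281965e+00] [-0.3  0.3 -1.6]
top 400
-102 32 depth below tcp pct 10/50/90 [75. 78. 80.]
-90 51 depth below tcp pct 10/50/90 [75. 78. 81.]
-78 21 depth below tcp pct 10/50/90 [120. 122. 124.]
-42 28 depth below tcp pct 10/50/90 [59. 88. 92.]
-30 125 depth below tcp pct 10/50/90 [82. 86. 91.]
-18 91 depth below tcp pct 10/50/90 [74. 79. 83.]
-6 44 depth below tcp pct 10/50/90 [46. 71. 75.]
side 1007
-102 61 depth below tcp pct 10/50/90 [77. 78. 80.]
-42 92 depth below tcp pct 10/50/90 [66. 90. 92.]
-30 178 depth below tcp pct 10/50/90 [80. 85. 90.]
-18 184 depth below tcp pct 10/50/90 [73. 78. 82.]
-6 181 depth below tcp pct 10/50/90 [64. 70. 75.]
6 190 depth below tcp pct 10/50/90 [25. 63. 67.]
18 103 depth below tcp pct 10/50/90 [55. 57. 61.]
wrist 7504
-54 31 depth below tcp pct 10/50/90 [66. 68. 70.]
-42 141 depth below tcp pct 10/50/90 [60. 91. 93.]
-30 521 depth below tcp pct 10/50/90 [58. 86. 90.]
-18 435 depth below tcp pct 10/50/90 [48. 81. 83.]
-6 69 depth below tcp pct 10/50/90 [37. 40. 43.]
6 2063 depth below tcp pct 10/50/90 [26. 30. 35.]
18 3164 depth below tcp pct 10/50/90 [38. 46. 54.]
54 1073 depth below tcp pct 10/50/90 [79. 80. 81.]
```

Call:
move_arm:
  moves:
    - [0,0,-0.02,0]
    - [0,0,-0.04,0]
    - [0,0,-0.06,0]
    - [0,0,-0.06,0]
    - [-0.03,0,-0.06,0]
    - [-0.08,0,-0.06,0]
    - [-0.13,0,-0.06,0]
    - [-0.18,0,-0.06,0]
    - [-0.23,0,-0.06,0]
    - [-0.28,0,-0.06,0]
    - [-0.28,0,-0.06,0]
  squeeze: 50

```text
clock: 21.85
eef_pos: [489.7, 6.0, 227.5]
eef_rot: [-3.141, 0.001, 1.438]
wrist_force: [-0.4, -0.4, -2.6]
finger_gap: 15.9
finger_force: 50.0
```

```bash
python3 - <<'E'
from h import *
print(tool()); togo([516.1,-289,228])
c=cam("top"); f=c["frame"]; P=cloud(c)
a=cv2.resize(f[195:285,180:280],None,fx=4,fy=4,interpolation=cv2.INTER_CUBIC)
b=cv2.resize(f[195:285,400:500],None,fx=4,fy=4,interpolation=cv2.INTER_CUBIC)
cv2.imwrite("pics/t5.png",np.hstack([a,b])[:,:800])
m=(abs(P[...,0]-527)<66)&(abs(P[...,1]-267)<66); q=P[m]; print('bath z',np.histogram(q[:,2],[-10,3,9,15,20,25,30,40,60,90,120]))
w=(abs(P[...,0]-516)<47)&(abs(P[...,1]+268)<160)&(P[...,2]>14)&(P[...,2]<35)
n,l,st,ce=cv2.connectedComponentsWithStats(w.astype(np.uint8)); print([ (st[i,4],P[l==i].mean(0).round()) for i in range(1,n) if st[i,4]>8])
E
```

```text
(array([489.68680008,   5.96068495, 227.54353961]), array([-3.14077309e+00,  1.03382175e-03,  1.43755399e+00]))
shift m [-2.888e-01  6.540e-02 -2.000e-04]
bath z (array([  37, 1216,  587,   15,   50,   43,   10,    1,    5,    0]), array([-10,   3,   9,  15,  20,  25,  30,  40,  60,  90, 120]))
[(np.int32(141), array([ 512., -423.,   21.])), (np.int32(137), array([ 503., -118.,   22.])), (np.int32(62), array([ 543., -374.,   20.])), (np.int32(61), array([ 517., -208.,   22.]))]
```

View pics/t5.png

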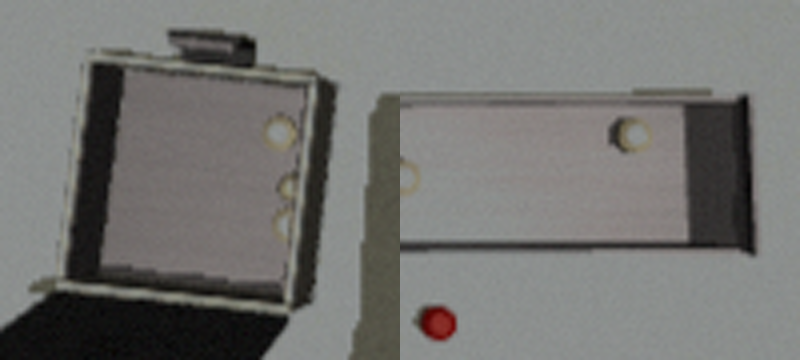

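In the left half three waxes show in the bath at its right wall (px 280,130 / 290,185 / 283,225); a fourth is probably hidden there. Two waxes are in the bin, near (405,178) and (632,135). One of those slid off the pan when the arm set off too hard, so next time I'll accelerate more gently. I'll make a second scoop that covers both.

Call:
move_arm:
  moves:
    - [-0.04,0.015,0,-0.03]
    - [-0.08,0.03,0,-0.06]
    - [-0.11,0.04,0.01,-0.115]
    - [-0.139,0.048,0.028,-0.115]
    - [-0.139,0.048,0.028,-0.115]
    - [-0.139,0.048,0.028,-0.115]
    - [-0.139,0.048,0.028,-0.115]

```text
clock: 22.6
eef_pos: [520.8, -132.2, 200.7]
eef_rot: [3.141, -0.0, 1.559]
wrist_force: [-0.7, 0.2, -1.9]
finger_gap: 15.3
finger_force: 50.0
```

```bash
python3 held.py; python3 - <<'E'
from h import *
c=cam("top");P=cloud(c);Z=P[...,2]; f=c["frame"].astype(int)
hsv=cv2.cvtColor(c["frame"],cv2.COLOR_BGR2HSV)
m=(Z>10)&(Z<35)&(abs(P[...,0]-550)<300)&(abs(P[...,1])<560)&(f.max(-1)>70)
n,l,st,ce=cv2.connectedComponentsWithStats(m.astype(np.uint8))
for i in range(1,n):
    if 20<st[i,4]<150: print(st[i,4],ce[i].round(),P[l==i].mean(0).round())
E
```

```text
[ 520.78642099 -132.17957846  200.69244082] [ 3.14116974e+00 -8.13012291e-05  1.55904792e+00] [-0.7  0.2 -1.9]
top 0
side 1913
-42 155 depth below tcp pct 10/50/90 [62. 90. 92.]
-30 391 depth below tcp pct 10/50/90 [80. 85. 89.]
-18 372 depth below tcp pct 10/50/90 [74. 78. 82.]
-6 373 depth below tcp pct 10/50/90 [66. 70. 74.]
6 412 depth below tcp pct 10/50/90 [26. 62. 66.]
18 198 depth below tcp pct 10/50/90 [54. 57. 60.]
wrist 1180
-54 38 depth below tcp pct 10/50/90 [65. 68. 73.]
-42 139 depth below tcp pct 10/50/90 [60. 90. 93.]
-30 509 depth below tcp pct 10/50/90 [56. 85. 89.]
-18 410 depth below tcp pct 10/50/90 [48. 81. 83.]
-6 32 depth below tcp pct 10/50/90 [38. 40. 42.]
6 39 depth below tcp pct 10/50/90 [26. 27. 27.]
27 [507. 133.] [ 815. -534.   12.]
40 [448. 220.] [ 566. -346.   24.]
68 [249. 227.] [560. 220.  22.]
60 [458. 228.] [ 542. -375.   21.]
36 [251. 240.] [523. 215.  24.]
33 [250. 250.] [495. 217.  24.]
31 [408. 275.] [ 415. -228.   17.]
```

Call:
move_arm:
  moves:
    - [-0.004,0,0.03,0]
    - [-0.006,0,0.06,0]
    - [-0.006,0,0.085,0]
    - [-0.006,0,0.094,0]
    - [-0.006,0,0.098,0]
    - [-0.006,0,0.1,0]
    - [-0.006,0,0.101,0]
    - [-0.006,0,0.101,0]
    - [-0.006,0,0.101,0]

```text
clock: 23.7
eef_pos: [520.7, -139.5, 100.1]
eef_rot: [3.141, 0.0, 1.558]
wrist_force: [-0.3, -0.5, -1.7]
finger_gap: 15.9
finger_force: 50.0
```

Call:
move_arm:
  moves:
    - [0,0,0.001,0]
    - [0,0,0.001,0]
    - [0,0,0.001,0]

```text
clock: 24.0
eef_pos: [520.4, -139.4, 98.5]
eef_rot: [-3.142, -0.0, 1.558]
wrist_force: [0.9, 0.5, -2.3]
finger_gap: 15.4
finger_force: 50.0
```

Call:
move_arm:
  moves:
    - [0,-0.0015,0.001,0.005]
    - [0,-0.0015,0.002,0.005]
    - [0,-0.0015,0.002,0.005]
    - [0,-0.0015,0.002,0.005]

```text
clock: 24.4
eef_pos: [519.2, -139.5, 97.4]
eef_rot: [3.14, 0.0, 1.553]
wrist_force: [-1.9, 1.5, 8.9]
finger_gap: 15.7
finger_force: 50.0
```

Call:
move_arm:
  moves:
    - [-0.005,0,-0.0005,0]
    - [-0.015,0,-0.0005,0]
    - [-0.025,0,-0.0005,0]
    - [-0.035,0,-0.0005,0]
    - [-0.045,0,-0.0005,0]
    - [-0.055,0,-0.0005,0]
    - [-0.065,0,-0.0005,0]
    - [-0.075,0,-0.0005,0]
    - [-0.085,0,-0.0005,0]
    - [-0.095,0,-0.0005,0]
    - [-0.105,0,-0.0005,0]
    - [-0.105,0,-0.0005,0]

```text
clock: 25.6
eef_pos: [517.2, -246.4, 97.4]
eef_rot: [3.14, 0.002, 1.552]
wrist_force: [0.9, -2.9, 4.8]
finger_gap: 15.9
finger_force: 50.0
```

Call:
move_arm:
  moves:
    - [0.005,0,0.003,0]
    - [0.01,0,0.007,0]
    - [0.016,0,0.012,0]
    - [0.022,0,0.017,0]
    - [0.028,0,0.022,0]
    - [0.034,0,0.026,0]
    - [0.04,0,0.03,0]
    - [0.045,0,0.034,0]
    - [0.05,0,0.036,0]
    - [0.05,0,0.036,0]
  squeeze: 8

```text
clock: 26.6
eef_pos: [517.7, -193.7, 60.5]
eef_rot: [-3.141, -0.001, 1.553]
wrist_force: [-0.7, 0.1, -1.0]
finger_gap: 16.2
finger_force: 8.0
```

```bash
python3 held.py
```

```text
[ 517.66364749 -193.73393074   60.47056882] [-3.14064558e+00 -5.45635709e-04  1.55319412e+00] [-0.7  0.1 -1. ]
top 53
side 3081
-114 349 depth below tcp pct 10/50/90 [42. 56. 58.]
-102 313 depth below tcp pct 10/50/90 [39. 56. 58.]
-90 294 depth below tcp pct 10/50/90 [51. 55. 58.]
-78 310 depth below tcp pct 10/50/90 [51. 53. 55.]
-66 309 depth below tcp pct 10/50/90 [50. 53. 55.]
-54 293 depth below tcp pct 10/50/90 [49. 52. 54.]
-42 292 depth below tcp pct 10/50/90 [49. 51. 53.]
-30 274 depth below tcp pct 10/50/90 [48. 50. 52.]
-18 266 depth below tcp pct 10/50/90 [15. 49. 51.]
54 38 depth below tcp pct 10/50/90 [36. 39. 43.]
wrist 3585
-102 97 depth below tcp pct 10/50/90 [57. 58. 58.]
-90 337 depth below tcp pct 10/50/90 [43. 55. 58.]
-78 448 depth below tcp pct 10/50/90 [54. 55. 55.]
-66 548 depth below tcp pct 10/50/90 [53. 54. 55.]
-54 468 depth below tcp pct 10/50/90 [52. 53. 54.]
-42 446 depth below tcp pct 10/50/90 [24. 52. 53.]
-30 111 depth below tcp pct 10/50/90 [23. 24. 25.]
-18 294 depth below tcp pct 10/50/90 [16. 17. 23.]
-6 519 depth below tcp pct 10/50/90 [57. 58. 59.]
6 83 depth below tcp pct 10/50/90 [57. 58. 59.]
```

Call:
move_arm:
  moves:
    - [0.001,0,0.002,0]
    - [0.002,0,0.003,0]
    - [0.003,0,0.004,0]
    - [0.004,0,0.005,0]
    - [0.004,0,0.006,0]
    - [0.004,0,0.006,0]

```text
clock: 27.35
eef_pos: [518.0, -190.2, 54.9]
eef_rot: [3.142, -0.0, 1.553]
wrist_force: [-0.1, 1.1, -0.5]
finger_gap: 16.0
finger_force: 8.0
```

```bash
python3 held.py | grep -A12 wrist; python3 - <<'E'
from h import *
s=cam("side"); S=cloud(s)
m=(abs(S[...,0]-516)<47)&(S[...,1]<-285)&(S[...,1]>-420)&(S[...,2]>13)&(S[...,2]<35)
n,l,st,ce=cv2.connectedComponentsWithStats(m.astype(np.uint8)); print([ (st[i,4],S[l==i].mean(0).round()) for i in range(1,n) if st[i,4]>15])
E
```

```text
wrist 4159
-102 66 depth below tcp pct 10/50/90 [52. 52. 53.]
-90 361 depth below tcp pct 10/50/90 [49. 50. 52.]
-78 486 depth below tcp pct 10/50/90 [49. 50. 51.]
-66 552 depth below tcp pct 10/50/90 [49. 50. 51.]
-54 710 depth below tcp pct 10/50/90 [49. 50. 51.]
-42 487 depth below tcp pct 10/50/90 [22. 50. 51.]
-30 122 depth below tcp pct 10/50/90 [21. 22. 24.]
-18 296 depth below tcp pct 10/50/90 [15. 16. 23.]
-6 716 depth below tcp pct 10/50/90 [51. 52. 53.]
6 51 depth below tcp pct 10/50/90 [51. 52. 53.]
54 18 depth below tcp pct 10/50/90 [51. 52. 53.]
[(np.int32(156), array([ 516., -299.,   20.])), (np.int32(84), array([ 545., -375.,   21.]))]
```

Call:
move_arm:
  moves:
    - [0,0,0.0005,0]
    - [-0.01,0,0.0005,0]
    - [-0.022,0,0.0005,0]
    - [-0.034,0,0.0005,0]
    - [-0.046,0,0.0005,0]
    - [-0.058,0,0.0005,0]
    - [-0.07,0,0.0005,0]
    - [-0.08,0,0.0005,0]
    - [-0.09,0,0.0005,0]
    - [-0.098,0,0.0005,0]
    - [-0.105,0,0.0005,0]
    - [-0.11,0,0.0005,0]
  squeeze: 50

```text
clock: 28.75
eef_pos: [516.0, -301.6, 54.7]
eef_rot: [3.141, 0.0, 1.552]
wrist_force: [-0.2, 3.9, 5.8]
finger_gap: 16.0
finger_force: 50.0
```

Call:
move_arm:
  moves:
    - [-0.004,0,0,0]
    - [-0.008,0,0,0]
    - [-0.011,0,0,0]
    - [-0.014,0,0,0]
    - [-0.016,0,0,0]
    - [-0.018,0,0,0]
    - [-0.018,0,0,0]

```text
clock: 29.45
eef_pos: [515.7, -319.5, 54.8]
eef_rot: [3.141, 0.0, 1.552]
wrist_force: [1.1, 2.1, 5.2]
finger_gap: 15.7
finger_force: 50.0
```

Call:
move_arm:
  moves:
    - [-0.001,0,0,0]
    - [-0.002,0,0,0]
    - [-0.003,0,0,0]
    - [-0.004,0,0,0]
    - [-0.004,0,0,0]

```text
clock: 29.95
eef_pos: [515.6, -323.3, 54.7]
eef_rot: [3.141, 0.0, 1.552]
wrist_force: [0.8, 3.2, 6.4]
finger_gap: 16.0
finger_force: 50.0
```

Call:
move_arm:
  moves:
    - [-0.001,0,0,0]
    - [-0.002,0,0,0]
    - [-0.003,0,0,0]
    - [-0.0035,0,0,0]
    - [-0.0035,0,0,0]

```text
clock: 30.45
eef_pos: [515.6, -325.6, 54.9]
eef_rot: [3.142, -0.002, 1.552]
wrist_force: [-1.6, 12.1, 11.3]
finger_gap: 15.7
finger_force: 50.0
```

Call:
move_arm:
  moves:
    - [0.002,0,0,0]
    - [0.003,0,0,0]
    - [0.006,0,0.002,0]
    - [0.009,0,0.004,0]
    - [0.012,0,0.006,0]
    - [0.014,0,0.008,0]
    - [0.016,0,0.01,0]
    - [0.017,0,0.011,0]
    - [0.017,0,0.011,0]
  squeeze: 8

```text
clock: 31.35
eef_pos: [515.8, -308.9, 43.5]
eef_rot: [-3.141, -0.0, 1.553]
wrist_force: [-0.5, 2.8, 4.3]
finger_gap: 15.8
finger_force: 8.0
```

Call:
move_arm:
  moves:
    - [0,0,0,0]
    - [0,0,0,0]
    - [0,0,0,0]
    - [-0.003,0,-0.005,0]
    - [-0.006,0,-0.01,0]
    - [-0.009,0,-0.017,0]
    - [-0.012,0,-0.025,0]
    - [-0.012,0,-0.035,0]
    - [-0.012,0,-0.05,0]
    - [-0.012,0,-0.07,0]
    - [-0.012,0,-0.09,0]
    - [-0.012,0,-0.11,0]
  squeeze: 55

```text
clock: 32.55
eef_pos: [515.7, -320.8, 155.4]
eef_rot: [3.141, 0.0, 1.553]
wrist_force: [-0.4, 0.1, -3.3]
finger_gap: 15.4
finger_force: 55.0
```

Call:
move_arm:
  moves:
    - [0.001,0,-0.01,0]
    - [0.003,0,-0.02,0]
    - [0.006,0,-0.03,0]
    - [0.01,0,-0.04,0]
    - [0.015,0,-0.04,0]
    - [0.021,0,-0.04,0]
    - [0.028,0,-0.04,0]
    - [0.036,0,-0.04,0]
    - [0.045,0,-0.04,0]
    - [0.055,0,-0.04,0]
    - [0.065,0,-0.04,0]
    - [0.075,0,-0.04,0]

```text
clock: 33.75
eef_pos: [517.0, -245.0, 193.5]
eef_rot: [3.142, 0.0, 1.553]
wrist_force: [-0.3, -0.2, -2.4]
finger_gap: 15.5
finger_force: 55.0
```

```bash
cat > pan.py <<'E'
from h import *
T,r=tool(); print(T,r,manip.read_state()["wrist_force"].round(1))
for n in ("top","side"):
    c=cam(n); P=cloud(c); Z=P[...,2]
    w=(abs(P[...,0]-516)<47)&(abs(P[...,1]+268)<145)&(Z>13)&(Z<35)&(c["frame"].min(-1)>60)
    k,l,st,ce=cv2.connectedComponentsWithStats(w.astype(np.uint8)); print(n,[(st[i,4],ce[i].round(),P[l==i].mean(0).round()) for i in range(1,k) if st[i,4]>15])
R=Ro.from_euler('xyz',r).as_matrix(); Q=(P-T)@R; f=c["frame"].astype(int)
m=(abs(Q[...,1])<42)&(Q[...,0]<0)&(Q[...,0]>-125)&(Q[...,2]>-5)&(Q[...,2]<80)&(f.min(-1)>80)
q=Q[m]
# pan floor plane by robust fit, report points above
x,z=q[:,0],q[:,2]; k=np.ones(len(q),bool)
for _ in range(20):
    a=np.polyfit(x[k],z[k],1); e=z-np.polyval(a,x); k=(e>-4)&(e<6)
print('tilt deg (nose-up +)',np.degrees(np.arctan(a[0])).round(1),len(q))
img=np.zeros(m.shape,np.uint8); idx=np.argwhere(m)[(e<-9)&(e>-24)]; img[idx[:,0],idx[:,1]]=1
k,l,st,ce=cv2.connectedComponentsWithStats(img); print('bumps',[(st[i,4],ce[i].round(),Q[l==i].mean(0).round()) for i in range(1,k) if st[i,4]>20])
E
python3 pan.py
```

```text
[ 517.00482    -244.95867282  193.48626263] [3.14153245e+00 4.95414508e-05 1.55294757e+00] [-0.3 -0.2 -2.4]
top []
side [(np.int32(117), array([280., 297.]), array([ 483., -134.,   22.]))]
tilt deg (nose-up +) 13.9 2595
bumps [(np.int32(324), array([324., 304.]), array([-31.,   0.,  21.])), (np.int32(161), array([358., 325.]), array([-95.,  28.,   3.])), (np.int32(157), array([340., 331.]), array([-95.,  -0.,   3.]))]
```

Both remaining waxes are on the pan (bumps near the lip), and the bin reads empty. I'll jerk forward sharply and stop gently so they slide back from the lip.

Call:
move_arm:
  moves:
    - [-0.03,0,0,0]
    - [-0.058,0,0,0]
    - [-0.083,0,0,0]
    - [-0.105,0,0,0]
    - [-0.124,0,0,0]
    - [-0.14,0,0,0]
    - [-0.153,0,0,0]
    - [-0.163,0,0,0]
    - [-0.17,0,0,0]
    - [-0.174,0,0,0]
    - [-0.176,0,0,0]

```text
clock: 34.95
eef_pos: [513.9, -421.9, 193.4]
eef_rot: [3.142, -0.0, 1.553]
wrist_force: [-0.9, -0.7, -2.2]
finger_gap: 15.6
finger_force: 55.0
```

Call:
move_arm:
  moves:
    - [0.001,0,0,0]
    - [0.003,0,0,0]
    - [0.006,0,0,0]
    - [0.01,0,0,0]
    - [0.015,0,0,0]
    - [0.021,0,0,0]
    - [0.028,0,0,0]
    - [0.036,0,0,0]
    - [0.045,0,0,0]
    - [0.055,0,0,0]
    - [0.066,0,0,0]
    - [0.078,0,0,0]

```text
clock: 36.15
eef_pos: [515.2, -342.9, 193.5]
eef_rot: [3.142, 0.0, 1.553]
wrist_force: [0.5, 0.2, -2.5]
finger_gap: 15.7
finger_force: 55.0
```

Call:
move_arm:
  moves:
    - [0.013,0,0,0]
    - [0.026,0,0,0]
    - [0.039,0,0,0]
    - [0.052,0,0,0]
    - [0.065,0,0,0]
    - [0.078,0,0,0]
    - [0.091,0,0,0]
    - [0.104,0,0,0]
    - [0.116,0,0,0]
    - [0.126,0,0,0]
    - [0.135,0,0,0]
    - [0.14,0,0,0]

```text
clock: 37.35
eef_pos: [517.8, -203.1, 193.5]
eef_rot: [3.142, 0.0, 1.553]
wrist_force: [0.3, -0.2, -2.8]
finger_gap: 15.4
finger_force: 55.0
```

```bash
python3 pan.py
```

```text
[ 517.8132313  -203.12516296  193.50724596] [3.14150623e+00 3.08954367e-05 1.55317415e+00] [ 0.3 -0.2 -2.8]
top []
side [(np.int32(120), array([280., 297.]), array([ 484., -134.,   22.]))]
tilt deg (nose-up +) 14.0 2338
bumps [(np.int32(535), array([320., 286.]), array([-40.,   6.,  18.]))]
```

Call:
move_arm:
  moves:
    - [0.002,0,0,0]
    - [0.007,0,0,0]
    - [0.015,0,0,0]
    - [0.026,0,0,0]
    - [0.04,0,0,0]
    - [0.058,0,0,0]
    - [0.08,0,0,0]
    - [0.106,0,0,0]
    - [0.134,0,0,0.02]
    - [0.162,0,0,0.04]
    - [0.19,0,0,0.06]
    - [0.218,0,0,0.08]

```text
clock: 38.65
eef_pos: [521.3, 16.1, 193.6]
eef_rot: [3.141, -0.0, 1.473]
wrist_force: [0.4, -0.4, -2.6]
finger_gap: 15.6
finger_force: 55.0
```

Call:
move_arm:
  moves:
    - [0.028,0,0,0.01]
    - [0.056,0,0,0.02]
    - [0.084,0,0,0.03]
    - [0.112,0,0,0.03]
    - [0.14,0,0,0.03]
    - [0.168,0,0,0.03]
    - [0.195,0,0,0.03]
    - [0.22,0,0,0.03]
    - [0.235,0,0,0.03]
    - [0.245,0,0,0.03]
    - [0.25,0,0,0.03]
    - [0.25,0,0,0.03]

```text
clock: 39.85
eef_pos: [546.1, 262.9, 193.4]
eef_rot: [-3.141, 0.0, 1.443]
wrist_force: [0.7, -0.5, -2.0]
finger_gap: 16.1
finger_force: 55.0
```

```bash
python3 pan.py;python3 -c "
from h import *
togo([526,288,168])"
```

```text
[546.08149182 262.85605598 193.37831354] [-3.14149337e+00  1.15833989e-04  1.44283023e+00] [ 0.7 -0.5 -2. ]
top [(np.int32(37), array([373., 251.]), array([ 483., -130.,   24.]))]
side [(np.int32(121), array([280., 297.]), array([ 484., -134.,   22.]))]
tilt deg (nose-up +) 14.0 689
bumps [(np.int32(155), array([254., 124.]), array([-44.,  18.,  15.]))]
shift m [ 0.023  -0.0233  0.0255]
```

Call:
move_arm:
  moves:
    - [0.005,-0.005,0,0]
    - [0.013,-0.013,0,0]
    - [0.02,-0.02,0.005,0]
    - [0.023,-0.023,0.012,0]
    - [0.023,-0.023,0.02,0]
    - [0.023,-0.023,0.026,0]
    - [0.023,-0.023,0.026,0]

```text
clock: 40.65
eef_pos: [526.0, 288.2, 166.1]
eef_rot: [-3.14, 0.001, 1.443]
wrist_force: [-0.1, 0.0, -2.2]
finger_gap: 15.6
finger_force: 55.0
```

Call:
move_arm:
  moves:
    - [0,0,0,0]
    - [0,0,0,0]
    - [0,0,0,0]
    - [0,0,0,0]
    - [0,0,0,0]
    - [0,0,0,0]
    - [0,0,0,0]
  squeeze: 4

```text
clock: 41.35
eef_pos: [526.3, 288.6, 167.5]
eef_rot: [3.142, -0.0, 1.443]
wrist_force: [1.0, -0.5, -0.9]
finger_gap: 16.1
finger_force: 4.0
```

```bash
python3 held.py
```

```text
[526.27312446 288.58107703 167.50488143] [ 3.14151045e+00 -6.05684636e-06  1.44279138e+00] [ 1.  -0.5 -0.9]
top 351
-102 40 depth below tcp pct 10/50/90 [74. 76. 79.]
-90 43 depth below tcp pct 10/50/90 [74. 77. 80.]
-30 123 depth below tcp pct 10/50/90 [79. 85. 89.]
-18 89 depth below tcp pct 10/50/90 [72. 77. 82.]
-6 44 depth below tcp pct 10/50/90 [65. 72. 75.]
side 1055
-102 63 depth below tcp pct 10/50/90 [76. 77. 79.]
-42 51 depth below tcp pct 10/50/90 [59. 87. 90.]
-30 180 depth below tcp pct 10/50/90 [79. 84. 89.]
-18 206 depth below tcp pct 10/50/90 [72. 77. 81.]
-6 185 depth below tcp pct 10/50/90 [65. 70. 74.]
6 206 depth below tcp pct 10/50/90 [24. 62. 67.]
18 148 depth below tcp pct 10/50/90 [54. 57. 61.]
wrist 7798
-54 19 depth below tcp pct 10/50/90 [65. 66. 67.]
-42 114 depth below tcp pct 10/50/90 [59. 83. 91.]
-30 503 depth below tcp pct 10/50/90 [56. 85. 89.]
-18 735 depth below tcp pct 10/50/90 [76. 80. 82.]
-6 79 depth below tcp pct 10/50/90 [36. 39. 42.]
6 1311 depth below tcp pct 10/50/90 [24. 26. 29.]
18 3224 depth below tcp pct 10/50/90 [32. 40. 48.]
30 811 depth below tcp pct 10/50/90 [50. 52. 54.]
54 997 depth below tcp pct 10/50/90 [78. 79. 80.]
```

Call:
move_arm:
  moves:
    - [0,0,-0.02,0]
    - [0,0,-0.04,0]
    - [0,0,-0.06,0]
    - [-0.01,0.01,-0.06,0]
    - [-0.04,0.03,-0.06,-0.1]
    - [-0.08,0.05,-0.06,-0.24]
    - [-0.12,0.07,-0.06,-0.38]
    - [-0.16,0.09,-0.06,-0.52]
    - [-0.2,0.115,-0.06,-0.66]
    - [-0.235,0.135,-0.06,-0.8]
    - [-0.2695,0.1555,-0.06,-0.94]
    - [-0.2695,0.1555,-0.06,-1.08]
  squeeze: 50

```text
clock: 42.7
eef_pos: [646.9, -4.1, 225.3]
eef_rot: [-3.14, -0.001, 2.524]
wrist_force: [-0.6, -0.5, -2.9]
finger_gap: 15.8
finger_force: 50.0
```

```bash
python3 - <<'E'
from h import *
print(tool()); togo([646.2,1.5,101])
for n in ("top","side"):
    c=cam(n); P=cloud(c); Z=P[...,2]
    for nm,X,Y,hx,hy in (('bin',516,-268,47,146),('bath',526.4,267,70,70)):
        w=(abs(P[...,0]-X)<hx)&(abs(P[...,1]-Y)<hy)&(Z>13)&(Z<45)
        k,l,st,ce=cv2.connectedComponentsWithStats(w.astype(np.uint8)); print(n,nm,[(st[i,4],ce[i].round(),P[l==i].mean(0).round()) for i in range(1,k) if st[i,4]>12])
    if n=="top":
        a=cv2.resize(c["frame"][195:285,190:280],None,fx=4,fy=4,interpolation=cv2.INTER_CUBIC); b=cv2.resize(c["frame"][195:285,345:435],None,fx=4,fy=4,interpolation=cv2.INTER_CUBIC)
        cv2.imwrite("pics/t6.png",np.hstack([a,b]))
E
```

```text
(array([646.91725513,  -4.14254854, 225.26223196]), array([-3.13979729e+00, -1.03459681e-03,  2.52372933e+00]))
shift m [0.0037 0.0044 0.1243]
top bin [(np.int32(39), array([373., 251.]), array([ 483., -130.,   24.]))]
top bath [(np.int32(26), array([208., 220.]), array([585., 336.,  27.])), (np.int32(120), array([249., 228.]), array([559., 220.,  23.])), (np.int32(28), array([251., 242.]), array([519., 213.,  29.])), (np.int32(28), array([250., 251.]), array([494., 216.,  24.])), (np.int32(64), array([231., 257.]), array([478., 272.,  26.]))]
side bin [(np.int32(121), array([280., 297.]), array([ 484., -134.,   22.]))]
side bath [(np.int32(159), array([252., 145.]), array([573., 334.,  30.]))]
```

View pics/t6.png

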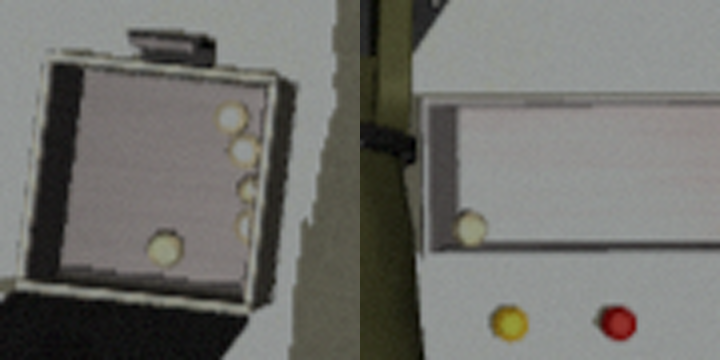

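The left half shows five waxes in the bath, and the right half shows one in the bin's near-left corner (px 470,228). I need a scoop heading +y, so I'll set the scoop on the mat, levelling it on its pinned lip, and regrip turned half round.

Call:
move_arm:
  moves:
    - [0.002,0.002,0,-0.12]
    - [0.0037,0.0044,0.03,-0.24]
    - [0.0037,0.0044,0.06,-0.356]
    - [0.0037,0.0044,0.09,-0.356]
    - [0.0037,0.0044,0.11,-0.356]
    - [0.0037,0.0044,0.12,-0.356]
    - [0.0037,0.0044,0.124,-0.356]
    - [0.0037,0.0044,0.124,-0.356]
    - [0.0037,0.0044,0.124,-0.356]

```text
clock: 43.7
eef_pos: [646.1, 7.2, 104.6]
eef_rot: [3.141, 0.002, 2.878]
wrist_force: [-0.0, 0.1, -2.7]
finger_gap: 15.7
finger_force: 50.0
```

Call:
move_arm:
  moves:
    - [0,0,0.0015,0]
    - [0,0,0.003,0]
    - [0,0,0.003,0]
    - [0,0,0.003,0]

```text
clock: 44.1
eef_pos: [645.7, 7.2, 100.5]
eef_rot: [-3.142, 0.0, 2.879]
wrist_force: [-0.1, -0.2, -1.8]
finger_gap: 15.8
finger_force: 50.0
```

Call:
move_arm:
  moves:
    - [-0.001,-0.0055,0,0]
    - [-0.001,-0.0055,0.002,0]
    - [-0.001,-0.0055,0.0035,0]
    - [-0.001,-0.0055,0.0045,0]
    - [-0.001,-0.0055,0.0045,0]

```text
clock: 44.6
eef_pos: [645.1, 1.7, 95.7]
eef_rot: [-3.142, -0.0, 2.879]
wrist_force: [-0.4, -0.3, -2.6]
finger_gap: 15.6
finger_force: 50.0
```

Now I'll lower with the loose grip along the pinned-lip arc.

Call:
move_arm:
  moves:
    - [0,0,0.001,0]
    - [0.002,0,0.003,0]
    - [0.006,0,0.006,0]
    - [0.011,0,0.01,0]
    - [0.017,0,0.015,0]
    - [0.023,0,0.02,0]
    - [0.029,0,0.025,0]
    - [0.036,0,0.03,0]
    - [0.042,0,0.034,0]
    - [0.047,0,0.037,0]
    - [0.052,0,0.04,0]
    - [0.052,0,0.04,0]
  squeeze: 8

```text
clock: 45.8
eef_pos: [594.2, 15.3, 55.5]
eef_rot: [-3.141, -0.001, 2.879]
wrist_force: [-0.7, 0.9, -1.4]
finger_gap: 15.8
finger_force: 8.0
```

```bash
python3 held.py | grep -v top; python3 look.py x.png | grep pan
```

```text
[594.23974758  15.30067748  55.51611967] [-3.14136734e+00 -1.00934226e-03  2.87890624e+00] [-0.7  0.9 -1.4]
-78 41 depth below tcp pct 10/50/90 [48. 50. 52.]
30 32 depth below tcp pct 10/50/90 [51. 54. 57.]
side 1645
-78 121 depth below tcp pct 10/50/90 [31. 50. 52.]
-66 123 depth below tcp pct 10/50/90 [47. 49. 52.]
-54 118 depth below tcp pct 10/50/90 [47. 50. 52.]
-42 113 depth below tcp pct 10/50/90 [47. 49. 51.]
-30 115 depth below tcp pct 10/50/90 [48. 49. 52.]
-18 59 depth below tcp pct 10/50/90 [46. 50. 52.]
-6 34 depth below tcp pct 10/50/90 [14. 38. 57.]
6 132 depth below tcp pct 10/50/90 [53. 56. 57.]
18 162 depth below tcp pct 10/50/90 [53. 55. 57.]
30 166 depth below tcp pct 10/50/90 [54. 55. 58.]
42 172 depth below tcp pct 10/50/90 [53. 55. 58.]
54 170 depth below tcp pct 10/50/90 [53. 55. 58.]
wrist 14343
-78 408 depth below tcp pct 10/50/90 [50. 51. 52.]
-66 514 depth below tcp pct 10/50/90 [50. 51. 52.]
-54 456 depth below tcp pct 10/50/90 [50. 51. 52.]
-42 333 depth below tcp pct 10/50/90 [24. 51. 52.]
-30 189 depth below tcp pct 10/50/90 [23. 51. 51.]
-18 30 depth below tcp pct 10/50/90 [22. 23. 23.]
-6 309 depth below tcp pct 10/50/90 [16. 56. 58.]
6 1127 depth below tcp pct 10/50/90 [56. 57. 58.]
18 2033 depth below tcp pct 10/50/90 [56. 57. 58.]
30 2175 depth below tcp pct 10/50/90 [56. 57. 58.]
42 2293 depth below tcp pct 10/50/90 [56. 57. 58.]
54 2358 depth below tcp pct 10/50/90 [56. 57. 58.]
pan [339 160  16  13  71] [346.87323944 166.30985915] ((730.2914428710938, -66.85449981689453), (44.023414611816406, 31.044591903686523), 75.97612762451172)
```

Call:
move_arm:
  moves:
    - [0,0,0,0]
    - [0,0,0,0]
    - [0,0,0,0]
    - [0,0,0,0]
    - [0,0,-0.02,0]
    - [0,0,-0.06,0]
    - [0,0,-0.1,0]
    - [0,0,-0.1,0]
    - [0,0,-0.1,0]
  jaw: 0.05

```text
clock: 46.9
eef_pos: [595.1, 15.1, 156.5]
eef_rot: [3.141, 0.001, 2.879]
wrist_force: [-0.1, 0.8, -0.7]
finger_gap: 50.3
finger_force: 0.0
```

Call:
move_arm:
  moves:
    - [0,0,0,0.15]
    - [0,0,0,0.3]
    - [0,0,0,0.45]
    - [0,0,0,0.6]
    - [0,0,0,0.75]
    - [0,0,0,0.9]
    - [0,0,0,1.05]
    - [0,0,0,1.2]
    - [0,0,0,1.35]
    - [0,0,0,1.5]
    - [0,0,0,1.65]
    - [0,0,0,1.8]

```text
clock: 48.1
eef_pos: [594.3, 15.1, 154.2]
eef_rot: [-3.139, 0.001, 1.073]
wrist_force: [0.2, -0.4, 0.7]
finger_gap: 50.2
finger_force: 0.0
```

Call:
move_arm:
  moves:
    - [0,0,0,0.15]
    - [0,0,0,0.3]
    - [0,0,0,0.45]
    - [0,0,0,0.6]
    - [0,0,0,0.75]
    - [0,0,0,0.9]
    - [0,0,0,1.05]
    - [0,0,0,1.2]
    - [0,0,0,1.342]
    - [0,0,0,1.342]
    - [0,0,0,1.342]

```text
clock: 49.2
eef_pos: [594.6, 15.1, 154.9]
eef_rot: [3.141, 0.002, -0.259]
wrist_force: [-0.8, 0.5, 1.2]
finger_gap: 49.9
finger_force: 0.0
```

```bash
cat > grip.py <<'E'
from h import *
T,r=tool(); print(T,r)
for n in ("wrist","top"):
    c=cam(n); P=cloud(c); Z=P[...,2]; f=c["frame"].astype(int)
    m=(abs(P[...,0]-600)<70)&(abs(P[...,1]-10)<60)&(Z>50)&(Z<118)&(f.max(-1)<90)
    k,l,st,ce=cv2.connectedComponentsWithStats(m.astype(np.uint8))
    if k<2: continue
    i=1+np.argmax(st[1:,4]); q=P[l==i]; print(n,'handle',len(q),cv2.minAreaRect(q[:,:2].astype(np.float32)),q[:,2].min().round(),q[:,2].max().round())
    w=(abs(P[...,0]-655)<100)&(abs(P[...,1])<90)&(f.min(-1)>85)&(Z>2.5)&(Z<42)
    k,l,st,ce=cv2.connectedComponentsWithStats(w.astype(np.uint8)); i=1+np.argmax(st[1:,4]); print(n,'pan',st[i,4],cv2.minAreaRect(P[l==i][:,:2].astype(np.float32)))
E
python3 grip.py
```

```text
[594.55719826  15.13472019 154.8872725 ] [ 3.14120095e+00  1.64496960e-03 -2.58852328e-01]
wrist handle 1858 ((579.4439086914062, 19.900634765625), (15.978352546691895, 55.10624313354492), 75.14823913574219) 50.0 116.0
wrist pan 6556 ((640.6199951171875, 3.4670639038085938), (88.27179718017578, 70.40573120117188), 75.1611099243164)
top handle 35 ((559.135986328125, 25.726844787597656), (18.055416107177734, 17.228858947753906), 88.54366302490234) 74.0 118.0
top pan 27 ((741.8582153320312, 6.609702110290527), (35.44514083862305, 16.406633377075195), 43.32221984863281)
```

Call:
move_arm:
  moves:
    - [-0.013,-0.0006,0.02,0]
    - [-0.013,-0.0006,0.05,0]
    - [-0.013,-0.0006,0.08,0]
    - [-0.013,-0.0006,0.1,0]
    - [-0.013,-0.0006,0.1,0]
    - [-0.013,-0.0006,0.1,0]

```text
clock: 49.9
eef_pos: [582.8, 19.1, 56.5]
eef_rot: [-3.142, -0.0, -0.262]
wrist_force: [-0.8, -0.1, 0.2]
finger_gap: 50.2
finger_force: 0.0
```

Call:
move_arm:
  moves:
    - [0,0,0,0]
    - [0,0,0,0]
    - [0,0,0,0]
    - [0,0,0,0]
    - [0,0,0,0]
    - [0,0,0,0]
    - [0,0,0,0]
  jaw: 0.005
  squeeze: 50

```text
clock: 50.6
eef_pos: [582.7, 19.0, 56.2]
eef_rot: [-3.142, -0.0, -0.263]
wrist_force: [-1.7, -1.6, 4.0]
finger_gap: 15.7
finger_force: 50.0
```

Call:
move_arm:
  moves:
    - [0,0,-0.03,0]
    - [0,0,-0.07,0]
    - [0,0,-0.11,0]
    - [0,0,-0.13,0]
    - [0,0,-0.13,0]
    - [0,0,-0.13,0]

```text
clock: 51.2
eef_pos: [582.1, 19.1, 184.6]
eef_rot: [3.141, 0.002, -0.263]
wrist_force: [0.5, 0.0, -3.0]
finger_gap: 15.9
finger_force: 50.0
```

```bash
python3 -c "
from h import *
print(tool()); togo([514.7,-335,182])
"; sed -i 's/Q\[...,0\]<70)&(Q\[...,0\]>-130)/abs(Q[...,0])<130)/; s/range(-120,60,12)/range(-120,120,12)/' held.py; python3 held.py | grep -A30 wrist
```

```text
(array([582.07273572,  19.1121218 , 184.55278821]), array([ 3.14124132e+00,  1.54224440e-03, -2.63144311e-01]))
shift m [0.0271 0.3594 0.0026]
wrist 15583
18 540 depth below tcp pct 10/50/90 [19. 19. 21.]
30 2219 depth below tcp pct 10/50/90 [52. 53. 54.]
42 2369 depth below tcp pct 10/50/90 [52. 53. 54.]
54 2482 depth below tcp pct 10/50/90 [52. 53. 54.]
66 2695 depth below tcp pct 10/50/90 [52. 53. 54.]
78 2749 depth below tcp pct 10/50/90 [52. 53. 54.]
90 2528 depth below tcp pct 10/50/90 [52. 53. 54.]
```

Call:
move_arm:
  moves:
    - [0.002,0.03,0,-0.1]
    - [0.004,0.06,0,-0.25]
    - [0.006,0.1,0,-0.4]
    - [0.008,0.14,0,-0.55]
    - [0.01,0.18,0,-0.7]
    - [0.012,0.22,0,-0.85]
    - [0.014,0.26,0,-1.0]
    - [0.016,0.29,0,-1.15]
    - [0.0184,0.3223,0,-1.3]
    - [0.0184,0.3223,0,-1.45]
    - [0.0184,0.3223,0,-1.6]
    - [0.0184,0.3223,0,-1.7]

```text
clock: 52.55
eef_pos: [516.0, -297.1, 184.5]
eef_rot: [-3.14, -0.001, 1.442]
wrist_force: [-0.4, 0.4, -2.1]
finger_gap: 15.5
finger_force: 50.0
```

Call:
move_arm:
  moves:
    - [0,0,0,-0.116]
    - [0,0,0,-0.116]
    - [0,0,0,-0.116]
    - [0,0,0,-0.116]

```text
clock: 52.95
eef_pos: [516.4, -296.9, 185.5]
eef_rot: [-3.141, -0.0, 1.55]
wrist_force: [-0.2, -0.2, -1.4]
finger_gap: 15.7
finger_force: 50.0
```

```bash
python3 - <<'E'
from h import *
T,r=tool(); print(T,r); togo([516,-297,57.5])
c=cam("wrist"); P=cloud(c); Z=P[...,2]; f=c["frame"].astype(int)
p=(Z>T[2]-60)&(Z<T[2]-15)&(f.min(-1)>90)&(abs(P[...,0]-516)<70)&(P[...,1]>T[1]); q=P[p]; print('pan',q.min(0),q.max(0),cv2.minAreaRect(q[:,:2].astype(np.float32)))
for y0 in range(-300,-110,40):
    s=P[(abs(P[...,1]-y0)<20)&(abs(P[...,0]-516)<80)&(Z>42)&(Z<50)]
    lo=s[s[:,0]<516];hi=s[s[:,0]>516]
    if len(lo) and len(hi): print(y0,np.median(lo,0).round(1),np.median(hi,0).round(1))
E
```

```text
[ 516.39066406 -296.85059268  185.49761126] [-3.14104961e+00 -2.81370283e-04  1.55018020e+00]
shift m [-0.0002 -0.0003  0.128 ]
pan [ 469.74864622 -274.12951986  130.33025394] [ 565.161913   -201.15445555  168.39223961] ((517.648681640625, -238.41262817382812), (73.20698547363281, 94.53781127929688), 88.90939331054688)
-300 [ 463.6 -317.    43.8] [ 569.3 -318.3   43.6]
-180 [ 466.  -177.4   43.7] [ 571.8 -179.4   43.8]
-140 [ 466.8 -145.7   43.7] [ 572.4 -146.9   43.8]
```

Call:
move_arm:
  moves:
    - [0,0,0.03,0]
    - [0,0,0.07,0]
    - [0,0,0.1,0]
    - [0,0,0.115,0]
    - [0,0,0.122,0]
    - [0,0,0.126,0]
    - [0,0,0.127,0]
    - [0,0,0.127,0]
    - [0,0,0.127,0]

```text
clock: 53.9
eef_pos: [516.8, -297.1, 59.9]
eef_rot: [3.14, 0.001, 1.553]
wrist_force: [0.5, -0.4, -2.0]
finger_gap: 15.8
finger_force: 50.0
```

Call:
move_arm:
  moves:
    - [0,0,0.001,0]
    - [0,0,0.001,0]
    - [0,0,0.001,0]

```text
clock: 54.2
eef_pos: [516.5, -296.9, 58.0]
eef_rot: [3.141, 0.0, 1.553]
wrist_force: [0.2, 0.4, -3.3]
finger_gap: 16.0
finger_force: 50.0
```

Call:
move_arm:
  moves:
    - [0,0,0.001,0]
    - [0,0,0.0015,0]
    - [0,0,0.0015,0]
    - [0,0,0.0015,0]

```text
clock: 54.6
eef_pos: [516.6, -297.0, 57.2]
eef_rot: [3.141, 0.0, 1.553]
wrist_force: [-2.6, 0.6, 5.5]
finger_gap: 16.0
finger_force: 50.0
```

Call:
move_arm:
  moves:
    - [0.008,0,0,0]
    - [0.018,0,0,0]
    - [0.028,0,0,0]
    - [0.038,0,0,0]
    - [0.046,0,0,0]
    - [0.053,0,0,0]
    - [0.06,0,0,0]
    - [0.066,0,0,0]
    - [0.071,0,0,0]
    - [0.075,0,0,0]
    - [0.078,0,0,0]
    - [0.078,0,0,0]

```text
clock: 55.8
eef_pos: [518.3, -219.0, 57.2]
eef_rot: [3.14, 0.001, 1.553]
wrist_force: [0.2, -2.6, 4.5]
finger_gap: 15.7
finger_force: 50.0
```

Call:
move_arm:
  moves:
    - [0.001,0,0,0]
    - [0.002,0,0,0]
    - [0.003,0,0,0]
    - [0.003,0,0,0]

```text
clock: 56.2
eef_pos: [518.5, -218.2, 57.9]
eef_rot: [3.139, 0.005, 1.553]
wrist_force: [-2.8, -16.2, 8.2]
finger_gap: 15.5
finger_force: 50.0
```

Call:
move_arm:
  moves:
    - [-0.003,0,0,0]
    - [-0.004,0,0.001,0]
    - [-0.007,0,0.003,0]
    - [-0.01,0,0.005,0]
    - [-0.013,0,0.007,0]
    - [-0.016,0,0.009,0]
    - [-0.018,0,0.011,0]
    - [-0.02,0,0.0125,0]
    - [-0.02,0,0.0125,0]
  squeeze: 8

```text
clock: 57.1
eef_pos: [517.8, -236.0, 44.1]
eef_rot: [3.141, 0.0, 1.553]
wrist_force: [1.0, -2.0, 2.9]
finger_gap: 16.0
finger_force: 8.0
```

Call:
move_arm:
  moves:
    - [0,0,0,0]
    - [0,0,0,0]
    - [0,0,0,0]
    - [0.003,0,-0.005,0]
    - [0.006,0,-0.01,0]
    - [0.009,0,-0.017,0]
    - [0.012,0,-0.025,0]
    - [0.012,0,-0.035,0]
    - [0.012,0,-0.05,0]
    - [0.012,0,-0.07,0]
    - [0.012,0,-0.09,0]
    - [0.012,0,-0.1,0]
  squeeze: 55

```text
clock: 58.3
eef_pos: [518.3, -224.1, 146.3]
eef_rot: [3.139, 0.001, 1.553]
wrist_force: [0.7, 0.7, -1.0]
finger_gap: 15.6
finger_force: 55.0
```

```bash
sed -i 's/(Q\[...,0\]<0)&(Q\[...,0\]>-125)/(abs(Q[...,0])<125)/' pan.py; python3 pan.py; python3 held.py | grep -A20 wrist
```

```text
[ 518.25548673 -224.12846616  146.2949206 ] [3.13931052e+00 1.07794469e-03 1.55282619e+00] [ 0.7  0.7 -1. ]
top []
side [(np.int32(142), array([291., 323.]), array([ 483., -197.,   22.]))]
tilt deg (nose-up +) -14.4 430
bumps []
wrist 3553
30 125 depth below tcp pct 10/50/90 [8. 9. 9.]
54 234 depth below tcp pct 10/50/90 [35. 36. 37.]
66 367 depth below tcp pct 10/50/90 [33. 34. 36.]
78 907 depth below tcp pct 10/50/90 [29. 31. 32.]
90 1004 depth below tcp pct 10/50/90 [26. 28. 29.]
102 877 depth below tcp pct 10/50/90 [23. 25. 26.]
114 35 depth below tcp pct 10/50/90 [22. 23. 24.]
```

The wax slipped off the lip and lies at about (483,−197), still in the bin. I'll back up, level the scoop and retry with a flat push and a gentle flat lift.

Call:
move_arm:
  moves:
    - [-0.03,0,0,0]
    - [-0.07,0,0,0]
    - [-0.111,0,0,0]
    - [-0.111,0,0.03,0]
    - [-0.111,0,0.06,0]
    - [-0.111,0,0.08,0]
    - [-0.111,0,0.092,0]
    - [-0.111,0,0.097,0]
    - [-0.111,0,0.099,0]
    - [-0.111,0,0.099,0]
    - [-0.111,0,0.099,0]

```text
clock: 59.65
eef_pos: [516.2, -335.1, 45.9]
eef_rot: [3.14, 0.001, 1.553]
wrist_force: [-0.1, -0.4, -2.2]
finger_gap: 15.7
finger_force: 55.0
```

Call:
move_arm:
  moves:
    - [0,0,0.001,0]
    - [0,0,0.002,0]
    - [0,0,0.002,0]

```text
clock: 59.95
eef_pos: [516.1, -335.2, 44.1]
eef_rot: [3.14, 0.001, 1.553]
wrist_force: [-1.6, 0.8, 5.3]
finger_gap: 15.6
finger_force: 55.0
```

Call:
move_arm:
  moves:
    - [0,0,0,0]
    - [0.002,0,-0.002,0]
    - [0.005,0,-0.004,0]
    - [0.009,0,-0.007,0]
    - [0.013,0,-0.01,0]
    - [0.017,0,-0.013,0]
    - [0.017,0,-0.013,0]
    - [0.017,0,-0.013,0]
  squeeze: 4

```text
clock: 60.75
eef_pos: [516.2, -317.8, 56.1]
eef_rot: [3.141, -0.0, 1.553]
wrist_force: [0.1, -0.1, -0.4]
finger_gap: 16.2
finger_force: 4.0
```

```bash
python3 held.py | grep -A20 wrist; python3 pan.py | grep side
```

```text
wrist 20143
-66 140 depth below tcp pct 10/50/90 [53. 53. 54.]
-54 305 depth below tcp pct 10/50/90 [53. 53. 54.]
-42 446 depth below tcp pct 10/50/90 [53. 53. 54.]
-30 599 depth below tcp pct 10/50/90 [53. 53. 54.]
-18 882 depth below tcp pct 10/50/90 [53. 53. 54.]
-6 892 depth below tcp pct 10/50/90 [53. 53. 54.]
6 85 depth below tcp pct 10/50/90 [52. 53. 54.]
18 1074 depth below tcp pct 10/50/90 [14. 16. 50.]
30 2310 depth below tcp pct 10/50/90 [48. 49. 50.]
42 2444 depth below tcp pct 10/50/90 [49. 50. 51.]
54 2550 depth below tcp pct 10/50/90 [49. 50. 51.]
66 2619 depth below tcp pct 10/50/90 [49. 50. 51.]
78 2836 depth below tcp pct 10/50/90 [50. 51. 52.]
90 2015 depth below tcp pct 10/50/90 [50. 51. 52.]
102 670 depth below tcp pct 10/50/90 [52. 53. 54.]
114 268 depth below tcp pct 10/50/90 [52. 53. 54.]
side [(np.int32(17), array([291., 314.]), array([ 489., -177.,   20.])), (np.int32(41), array([351., 355.]), array([ 557., -300.,   24.])), (np.int32(127), array([314., 369.]), array([ 487., -299.,   24.]))]
```

Call:
move_arm:
  moves:
    - [0,0,0.001,0]
    - [0,0,0.001,0]
    - [0,0,0.001,0]

```text
clock: 61.3
eef_pos: [516.1, -318.0, 54.9]
eef_rot: [-3.142, 0.0, 1.553]
wrist_force: [0.1, -1.3, -0.8]
finger_gap: 16.1
finger_force: 4.0
```

Call:
move_arm:
  moves:
    - [0,0,0,0]
    - [0,0,0,0]
    - [0.008,0,0,0]
    - [0.018,0,0,0]
    - [0.028,0,0,0]
    - [0.038,0,0,0]
    - [0.048,0,0,0]
    - [0.057,0,0,0]
    - [0.065,0,0,0]
    - [0.073,0,0,0]
    - [0.08,0,0,0]
    - [0.084,0,0,0]
  squeeze: 50

```text
clock: 62.5
eef_pos: [517.6, -233.3, 54.9]
eef_rot: [-3.142, -0.0, 1.553]
wrist_force: [-0.3, 0.1, -2.3]
finger_gap: 16.0
finger_force: 50.0
```

Call:
move_arm:
  moves:
    - [0.003,0,0,0]
    - [0.006,0,0,0]
    - [0.009,0,0,0]
    - [0.011,0,0,0]
    - [0.013,0,0,0]
    - [0.014,0,0,0]
    - [0.014,0,0,0]

```text
clock: 63.2
eef_pos: [517.8, -219.8, 54.9]
eef_rot: [-3.142, -0.0, 1.553]
wrist_force: [-0.3, -0.3, -1.5]
finger_gap: 15.2
finger_force: 50.0
```

Call:
move_arm:
  moves:
    - [0.001,0,0.0005,0]
    - [0.002,0,0.001,0]
    - [0.003,0,0.001,0]
    - [0.0035,0,0.001,0]
    - [0.0035,0,0.001,0]

```text
clock: 63.7
eef_pos: [518.5, -217.0, 54.8]
eef_rot: [3.14, 0.001, 1.553]
wrist_force: [-0.3, -3.7, 5.9]
finger_gap: 15.5
finger_force: 50.0
```

```bash
python3 pan.py; python3 held.py | grep -A20 wrist
```

```text
[ 518.45492297 -217.00695155   54.82974385] [3.13991831e+00 1.17220803e-03 1.55262048e+00] [-0.3 -3.7  5.9]
top []
side [(np.int32(33), array([285., 295.]), array([ 493., -134.,   24.])), (np.int32(40), array([328., 310.]), array([ 556., -199.,   23.])), (np.int32(130), array([294., 322.]), array([ 489., -197.,   24.]))]
tilt deg (nose-up +) -0.7 3206
bumps [(np.int32(21), array([284., 295.]), array([ 82., -28.,  30.]))]
wrist 19146
-66 136 depth below tcp pct 10/50/90 [52. 52. 53.]
-54 323 depth below tcp pct 10/50/90 [51. 52. 53.]
-42 470 depth below tcp pct 10/50/90 [51. 52. 53.]
-30 607 depth below tcp pct 10/50/90 [51. 52. 53.]
-18 869 depth below tcp pct 10/50/90 [51. 52. 53.]
-6 882 depth below tcp pct 10/50/90 [51. 52. 53.]
6 98 depth below tcp pct 10/50/90 [51. 52. 53.]
18 800 depth below tcp pct 10/50/90 [14. 15. 49.]
30 2350 depth below tcp pct 10/50/90 [48. 49. 50.]
42 2459 depth below tcp pct 10/50/90 [48. 49. 50.]
54 2516 depth below tcp pct 10/50/90 [48. 49. 50.]
66 2684 depth below tcp pct 10/50/90 [48. 49. 50.]
78 2459 depth below tcp pct 10/50/90 [49. 50. 51.]
90 1904 depth below tcp pct 10/50/90 [27. 50. 51.]
102 125 depth below tcp pct 10/50/90 [34. 40. 45.]
114 105 depth below tcp pct 10/50/90 [-5. -4. 13.]
```

Call:
move_arm:
  moves:
    - [0.001,0,0,0]
    - [0.002,0,0,0]
    - [0.003,0,0,0]
    - [0.003,0,0,0]

```text
clock: 64.35
eef_pos: [518.7, -216.1, 55.6]
eef_rot: [3.139, 0.005, 1.553]
wrist_force: [-3.0, -16.7, 8.2]
finger_gap: 15.5
finger_force: 50.0
```

Call:
move_arm:
  moves:
    - [0,0,-0.001,0]
    - [0,0,-0.003,0]
    - [0,0,-0.006,0]
    - [0.001,0,-0.01,0]
    - [0.002,0,-0.014,0]
    - [0.003,0,-0.019,0]
    - [0.003,0,-0.024,0]
    - [0.003,0,-0.03,0]
    - [0.003,0,-0.036,0]
    - [0.003,0,-0.04,0]
    - [0.003,0,-0.042,0]

```text
clock: 65.45
eef_pos: [518.2, -210.5, 96.5]
eef_rot: [3.141, 0.0, 1.553]
wrist_force: [-0.2, 0.1, -1.8]
finger_gap: 15.6
finger_force: 50.0
```

```bash
python3 pan.py; python3 - <<'E'
from h import *
T,r=tool(); R=Ro.from_euler('xyz',r).as_matrix(); c=cam("wrist"); Q=(cloud(c)-T)@R
m=(abs(Q[...,1])<44)&(Q[...,0]>45)&(Q[...,0]<115)&(Q[...,2]>24)&(Q[...,2]<44)
k,l,st,ce=cv2.connectedComponentsWithStats(m.astype(np.uint8)); print([(st[i,4],Q[l==i].mean(0).round(),Q[l==i].max(0).round()) for i in range(1,k) if st[i,4]>40])
E
```

```text
[ 518.15981904 -210.48447343   96.49405786] [3.14103341e+00 2.39333506e-04 1.55278433e+00] [-0.2  0.1 -1.8]
top []
side []
tilt deg (nose-up +) 1.4 391
bumps []
[(np.int32(1040), array([113.,  -0.,  38.]), array([115.,  44.,  44.])), (np.int32(1189), array([100., -30.,  38.]), array([110., -19.,  44.])), (np.int32(448), array([ 69., -44.,  33.]), array([ 93., -43.,  44.]))]
```

```bash
python3 - <<'E'
from h import *
T,r=tool(); R=Ro.from_euler('xyz',r).as_matrix()
for n in("wrist","side"):
    c=cam(n); Q=(cloud(c)-T)@R
    m=(Q[...,1]<-12)&(Q[...,1]>-44)&(Q[...,0]>60)&(Q[...,0]<125)&(Q[...,2]<75)&(Q[...,2]>0); q=Q[m]
    print(n)
    for x in range(60,124,4):
        k=q[(q[:,0]>=x)&(q[:,0]<x+4)]
        if len(k)>3: print(x,len(k),np.percentile(k[:,2],[5,25,50,75,95]).round(0), 'y',np.percentile(k[k[:,2]<45][:,1],[5,95]).round(0) if (k[:,2]<45).sum()>3 else '')
E
```

```text
wrist
60 341 [28. 49. 50. 50. 51.] y [-44. -44.]
64 384 [32. 49. 50. 50. 51.] y [-44. -44.]
68 346 [29. 49. 50. 50. 51.] y [-44. -44.]
72 342 [33. 49. 50. 50. 51.] y [-44. -44.]
76 398 [31. 49. 50. 51. 51.] y [-44. -44.]
80 344 [31. 49. 50. 51. 51.] y [-44. -44.]
84 403 [30. 50. 50. 51. 52.] y [-44. -44.]
88 403 [30. 42. 50. 51. 51.] y [-44. -26.]
92 299 [35. 36. 38. 40. 50.] y [-41. -22.]
96 341 [34. 35. 37. 41. 74.] y [-41. -20.]
100 385 [35. 36. 38. 43. 70.] y [-42. -20.]
104 349 [36. 38. 41. 60. 64.] y [-40. -21.]
108 315 [42. 45. 53. 55. 58.] y [-38. -24.]
112 600 [36. 37. 38. 42. 51.] y [-42. -13.]
116 8 [38. 38. 38. 38. 39.] y [-34. -16.]
side
60 25 [47. 48. 49. 50. 51.] y 
64 24 [46. 47. 48. 49. 50.] y 
68 24 [47. 49. 49. 50. 51.] y 
72 27 [47. 48. 48. 50. 51.] y 
76 17 [47. 48. 49. 50. 51.] y 
80 27 [47. 48. 49. 50. 51.] y 
84 10 [49. 50. 50. 51. 52.] y 
88 6 [35. 35. 37. 38. 39.] y [-32. -25.]
92 14 [33. 34. 36. 38. 42.] y [-29. -22.]
96 10 [33. 35. 38. 41. 61.] y [-27. -19.]
108 8 [50. 54. 55. 56. 60.] y
```

The wax sits half out over the lip, propped on the end wall, because the lip has a 19 mm gap to the leaning wall at this height. Pushing forward here will slide the pan under it.

Call:
move_arm:
  moves:
    - [0.002,0,0,0]
    - [0.004,0,0,0]
    - [0.006,0,0,0]
    - [0.008,0,0,0]
    - [0.01,0,0,0]
    - [0.012,0,0,0]
    - [0.014,0,0,0]
    - [0.015,0,0,0]
    - [0.015,0,0,0]

```text
clock: 66.6
eef_pos: [518.3, -195.2, 96.0]
eef_rot: [-3.142, -0.0, 1.553]
wrist_force: [-0.4, 0.8, -2.7]
finger_gap: 15.9
finger_force: 50.0
```

```bash
cat > wx.py <<'E'
from h import *
T,r=tool(); R=Ro.from_euler('xyz',r).as_matrix(); print(T)
for n in("wrist","side"):
    c=cam(n); Q=(cloud(c)-T)@R
    m=(Q[...,1]<-12)&(Q[...,1]>-42)&(Q[...,0]>20)&(Q[...,0]<125)&(Q[...,2]<75)&(Q[...,2]>0); q=Q[m]
    print(n)
    for x in range(20,124,6):
        k=q[(q[:,0]>=x)&(q[:,0]<x+6)]
        if len(k)>3: print(x,len(k),np.percentile(k[:,2],[5,25,50,75,95]).round(0))
E
python3 wx.py
```

```text
[ 518.31032218 -195.24228245   95.95363627]
wrist
20 1118 [15. 22. 37. 49. 50.]
26 375 [48. 49. 49. 50. 50.]
32 393 [48. 49. 50. 50. 51.]
38 397 [49. 49. 50. 50. 51.]
44 405 [49. 50. 50. 50. 51.]
50 412 [49. 50. 50. 51. 51.]
56 417 [49. 50. 51. 51. 52.]
62 445 [50. 50. 51. 51. 52.]
68 391 [37. 50. 51. 51. 52.]
74 464 [33. 35. 37. 50. 52.]
80 545 [32. 33. 34. 38. 52.]
86 515 [33. 34. 35. 39. 52.]
92 518 [35. 37. 39. 54. 59.]
98 304 [36. 37. 37. 38. 38.]
side
20 4 [14. 15. 15. 18. 22.]
44 33 [46. 47. 49. 49. 50.]
50 36 [47. 48. 49. 50. 51.]
56 32 [47. 48. 49. 50. 51.]
62 37 [47. 48. 49. 50. 51.]
68 68 [35. 39. 48. 50. 51.]
74 49 [33. 36. 41. 49. 51.]
80 8 [43. 49. 49. 50. 50.]
86 10 [31. 32. 32. 47. 52.]
92 17 [35. 36. 36. 39. 41.]
98 14 [34. 36. 37. 38. 42.]
```

Call:
move_arm:
  moves:
    - [0,0,-0.001,0]
    - [0,0,-0.003,0]
    - [0,0,-0.006,0]
    - [0,0,-0.011,0]
    - [0,0,-0.018,0]
    - [0,0,-0.028,0]
    - [0,0,-0.04,0]
    - [0,0,-0.055,0]
    - [0,0,-0.07,0]
    - [0,0,-0.082,0]
    - [0,0,-0.09,0]
    - [0,0,-0.09,0]

```text
clock: 67.9
eef_pos: [518.6, -195.6, 187.2]
eef_rot: [3.14, 0.001, 1.553]
wrist_force: [0.4, 0.0, -2.2]
finger_gap: 15.6
finger_force: 50.0
```

Call:
move_arm:
  moves:
    - [0.035,0,0,0]
    - [0.075,0,0,0]
    - [0.115,0,0,0]
    - [0.153,0,0,0]
    - [0.188,0,0,0]
    - [0.219,0,0,0]
    - [0.246,0,0,0]
    - [0.268,0,0,0]
    - [0.285,0,0,0]
    - [0.297,0,0,0]
    - [0.305,0,0,0]
    - [0.31,0,0,0]

```text
clock: 69.1
eef_pos: [523.8, 114.8, 185.7]
eef_rot: [-3.141, 0.0, 1.553]
wrist_force: [-0.1, -0.2, -2.2]
finger_gap: 15.8
finger_force: 50.0
```

```bash
python3 wx.py; python3 -c "
from h import *
togo([526,246,176])"
```

```text
[523.81509397 114.80088121 185.70413972]
wrist
20 1115 [15. 22. 37. 49. 50.]
26 370 [48. 49. 49. 50. 51.]
32 391 [48. 49. 50. 50. 51.]
38 403 [49. 49. 50. 50. 51.]
44 404 [49. 50. 50. 51. 51.]
50 343 [37. 50. 50. 51. 51.]
56 417 [32. 34. 36. 50. 51.]
62 502 [32. 33. 34. 38. 51.]
68 490 [32. 33. 34. 42. 51.]
74 497 [34. 37. 50. 51. 52.]
80 467 [50. 51. 51. 52. 53.]
86 378 [50. 51. 52. 52. 53.]
side
20 18 [14. 15. 19. 27. 33.]
50 15 [31. 33. 36. 38. 39.]
56 33 [31. 33. 35. 39. 42.]
62 25 [30. 32. 33. 36. 49.]
68 15 [31. 32. 32. 48. 50.]
80 4 [49. 49. 49. 50. 52.]
shift m [ 0.1314 -0.0002  0.0098]
```

The wax slid back to about 28 mm inside the lip. I'll go over the bath and pour.

Call:
move_arm:
  moves:
    - [0.01,0,0,0.01]
    - [0.022,0,0,0.03]
    - [0.036,0,0,0.05]
    - [0.051,0,0,0.07]
    - [0.066,0,0,0.09]
    - [0.081,0,0,0.108]
    - [0.095,0,0,0.108]
    - [0.108,0,0,0.108]
    - [0.118,0,0.003,0.108]
    - [0.126,0,0.006,0.108]
    - [0.13,0,0.01,0.108]
    - [0.131,0,0.01,0.108]

```text
clock: 70.4
eef_pos: [525.9, 245.6, 175.1]
eef_rot: [-3.14, 0.001, 1.445]
wrist_force: [-0.3, 0.2, -1.8]
finger_gap: 15.6
finger_force: 50.0
```

Call:
move_arm:
  moves:
    - [0,0,0,0]
    - [0,0,0,0]
    - [0,0,0,0]
    - [0,0,0,0]
    - [0,0,0,0]
    - [0,0,0,0]
    - [0,0,0,0]
    - [0,0,0,0]
  squeeze: 4

```text
clock: 71.2
eef_pos: [526.2, 245.5, 176.0]
eef_rot: [3.142, -0.0, 1.445]
wrist_force: [0.0, 0.3, -2.0]
finger_gap: 16.2
finger_force: 4.0
```

Call:
move_arm:
  moves:
    - [0,0,-0.02,0]
    - [0,0,-0.04,0]
    - [0,0,-0.06,0]
    - [0,0,-0.06,0]
    - [-0.03,0,-0.06,0]
    - [-0.07,0,-0.06,0]
    - [-0.11,0,-0.06,0]
    - [-0.15,0,-0.06,0]
    - [-0.19,0,-0.06,0]
    - [-0.23,0,-0.06,0]
    - [-0.23,0,-0.06,0]
  squeeze: 50

```text
clock: 72.3
eef_pos: [496.6, 13.8, 235.0]
eef_rot: [-3.141, 0.001, 1.441]
wrist_force: [0.6, 0.8, -1.8]
finger_gap: 15.9
finger_force: 50.0
```

```bash
python3 held.py | grep -A20 wrist; python3 - <<'E'
from h import *
T,r=tool(); print(T,r)
hx=1
for n in ("top","side"):
    c=cam(n); P=cloud(c); Z=P[...,2]
    for nm,X,Y,hx,hy in (('bin',516,-268,47,146),('bath',526.4,267,70,70)):
        w=(abs(P[...,0]-X)<hx)&(abs(P[...,1]-Y)<hy)&(Z>13)&(Z<45)
        k,l,st,ce=cv2.connectedComponentsWithStats(w.astype(np.uint8)); print(n,nm,[(st[i,4],ce[i].round(),P[l==i].mean(0).round()) for i in range(1,k) if st[i,4]>12])
E
```

```text
wrist 12861
6 1451 depth below tcp pct 10/50/90 [21. 55. 57.]
18 2499 depth below tcp pct 10/50/90 [22. 58. 60.]
30 2233 depth below tcp pct 10/50/90 [60. 62. 63.]
42 2233 depth below tcp pct 10/50/90 [63. 65. 67.]
54 2232 depth below tcp pct 10/50/90 [67. 69. 70.]
66 2148 depth below tcp pct 10/50/90 [71. 72. 74.]
78 65 depth below tcp pct 10/50/90 [45. 46. 47.]
[497.22789154  17.57755781 235.27144573] [-3.14089851e+00 -1.41217794e-04  1.44443688e+00]
top bin []
top bath [(np.int32(16), array([208., 218.]), array([588., 335.,  29.])), (np.int32(120), array([249., 228.]), array([559., 220.,  23.])), (np.int32(28), array([251., 242.]), array([519., 213.,  29.])), (np.int32(127), array([226., 251.]), array([495., 286.,  23.])), (np.int32(29), array([250., 251.]), array([493., 217.,  24.]))]
side bin []
side bath [(np.int32(58), array([231., 164.]), array([504., 288.,  22.]))]
```

All six waxes are in the bath and the bin reads empty. Now I'll set the scoop on the middle of the mat.

Call:
move_arm:
  moves:
    - [0.001,0.02,0,0.14]
    - [0.001,0.05,0,0.28]
    - [0.001,0.08,0,0.42]
    - [0.001,0.1,0,0.56]
    - [0.001,0.123,0,0.7]
    - [0.001,0.123,0,0.84]
    - [0.001,0.123,0,0.98]
    - [0.001,0.123,0,1.12]
    - [0.001,0.123,0,1.26]
    - [0.001,0.123,0,1.4]
    - [0.001,0.123,0,1.554]
    - [0.001,0.123,0,1.554]

```text
clock: 73.75
eef_pos: [619.5, 4.0, 235.4]
eef_rot: [-3.142, 0.001, -0.11]
wrist_force: [-0.0, 0.4, -2.4]
finger_gap: 15.5
finger_force: 50.0
```

```bash
python3 - <<'E'
from h import *
T,r=tool(); print(T,r); togo([619.7,2.8,90]); R=Ro.from_euler('xyz',r).as_matrix()
c=cam("wrist"); P=cloud(c); Q=(P-T)@R; f=c["frame"].astype(int)
m=(abs(Q[...,1])<42)&(Q[...,0]>25)&(Q[...,0]<120)&(Q[...,2]>40)&(Q[...,2]<90)&(f.min(-1)>70); q=Q[m]
a=np.polyfit(q[:,0],q[:,2],1); print('tilt',np.degrees(np.arctan(a[0])),'front',np.percentile(q[:,0],[1,99,99.8]),np.polyval(a,q[:,0].max()), 'ymid',np.percentile(Q[(Q[...,0]>40)&(Q[...,0]<60)&(Q[...,2]>20)&(Q[...,2]<70)][:,1],[1,99]))
c=cam("top"); P=cloud(c); f=c["frame"].astype(int)
m=(f.max(-1)<60)&(abs(P[...,2]-4)<6)&(abs(P[...,0]-655)<100)&(abs(P[...,1])<90)
print('mat',m.sum(),cv2.minAreaRect(P[m][:,:2].astype(np.float32)))
E
```

```text
[619.5154961    4.00403959 235.44850226] [-3.14154784e+00  6.19915659e-04 -1.10422656e-01]
shift m [0.0004 0.0012 0.1454]
tilt 16.48702924239147 front [25.32682831 68.29990284 68.37062767] 74.36123596359826 ymid [-46.921857   45.7627458]
mat 289 ((590.2637329101562, 15.569343566894531), (130.06932067871094, 55.415672302246094), 84.08856201171875)
```

Call:
move_arm:
  moves:
    - [0.004,0.001,0.03,0]
    - [0.004,0.001,0.07,0]
    - [0.004,0.001,0.11,0]
    - [0.004,0.001,0.135,0]
    - [0.004,0.001,0.147,0]
    - [0.004,0.001,0.152,0]
    - [0.004,0.001,0.154,0]
    - [0.004,0.001,0.154,0]
    - [0.004,0.001,0.154,0]

```text
clock: 74.75
eef_pos: [623.9, 1.4, 83.2]
eef_rot: [-3.141, -0.002, -0.109]
wrist_force: [-0.3, 1.1, -2.2]
finger_gap: 15.6
finger_force: 50.0
```

Call:
move_arm:
  moves:
    - [0,0,0.001,0]
    - [0.001,0,0.003,0]
    - [-0.001,0,0.005,0]
    - [-0.004,0,0.008,0]
    - [-0.007,0,0.011,0]
    - [-0.011,0,0.015,0]
    - [-0.015,0,0.018,0]
    - [-0.019,0,0.021,0]
    - [-0.022,0,0.0235,0]
    - [-0.024,0,0.025,0]
    - [-0.024,0,0.0255,0]
    - [-0.024,0,0.0255,0]
  squeeze: 8

```text
clock: 75.95
eef_pos: [599.3, 4.1, 56.4]
eef_rot: [3.142, 0.0, -0.109]
wrist_force: [-0.9, 1.0, -1.6]
finger_gap: 15.9
finger_force: 8.0
```

```bash
python3 held.py | grep -A14 wrist; python3 grip.py | grep wrist
```

```text
wrist 20204
-66 171 depth below tcp pct 10/50/90 [57. 58. 59.]
-54 301 depth below tcp pct 10/50/90 [57. 58. 58.]
-42 445 depth below tcp pct 10/50/90 [57. 58. 58.]
-30 589 depth below tcp pct 10/50/90 [57. 58. 58.]
-18 937 depth below tcp pct 10/50/90 [57. 58. 58.]
-6 477 depth below tcp pct 10/50/90 [57. 58. 58.]
18 1191 depth below tcp pct 10/50/90 [16. 50. 51.]
30 2289 depth below tcp pct 10/50/90 [50. 51. 52.]
42 2413 depth below tcp pct 10/50/90 [50. 51. 52.]
54 2496 depth below tcp pct 10/50/90 [50. 52. 52.]
66 2709 depth below tcp pct 10/50/90 [51. 52. 53.]
78 2761 depth below tcp pct 10/50/90 [51. 52. 53.]
90 1636 depth below tcp pct 10/50/90 [51. 52. 53.]
wrist handle 7703 ((603.0597534179688, 2.8952865600585938), (37.09789276123047, 37.291297912597656), 33.79001998901367) 50.0 118.0
wrist pan 13988 ((654.1405029296875, -1.3474388122558594), (88.36968994140625, 70.63914489746094), 83.78670501708984)
```

Call:
move_arm:
  moves:
    - [0,0,0.001,0]
    - [0,0,0.0015,0]
    - [0,0,0.0015,0]
  squeeze: 4

```text
clock: 76.5
eef_pos: [599.5, 4.0, 54.9]
eef_rot: [3.142, -0.0, -0.109]
wrist_force: [-0.7, -0.7, -0.2]
finger_gap: 15.9
finger_force: 4.0
```

Call:
move_arm:
  moves:
    - [0,0,0,0]
    - [0,0,0,0]
    - [0,0,0,0]
    - [0,0,0,0]
    - [0,0,-0.02,0]
    - [0,0,-0.06,0]
    - [0,0,-0.1,0]
    - [0,0,-0.14,0]
    - [0,0,-0.19,0]
    - [0,0,-0.24,0]
    - [0,0,-0.29,0]
    - [0,0,-0.29,0]
  jaw: 0.05

```text
clock: 77.7
eef_pos: [600.5, 4.0, 352.5]
eef_rot: [-3.141, -0.011, -0.109]
wrist_force: [0.8, 0.0, -0.3]
finger_gap: 50.2
finger_force: 0.0
```

```bash
python3 - <<'E'
from h import *
T,r=tool(); print(T,r)
c=cam("wrist"); P=cloud(c); Z=P[...,2]; f=c["frame"].astype(int)
w=(abs(P[...,0]-655)<100)&(abs(P[...,1])<90)&(f.min(-1)>85)&(Z>2.5)&(Z<42)
k,l,st,ce=cv2.connectedComponentsWithStats(w.astype(np.uint8)); i=1+np.argmax(st[1:,4]); print('pan',st[i,4],cv2.minAreaRect(P[l==i][:,:2].astype(np.float32)))
m=(f.max(-1)<60)&(abs(P[...,2]-4)<6)&(abs(P[...,0]-655)<100)&(abs(P[...,1])<90)
print('mat',m.sum(),cv2.minAreaRect(P[m][:,:2].astype(np.float32)))
s=cam("side"); S=cloud(s); k=S[(abs(S[...,0]-440)<60)&(abs(S[...,1]-268)<90)&(S[...,2]>95)]
for h in (110,150,190,230,245):
    t=k[abs(k[:,2]-h)<6]; print(h,len(t),np.median(t,0).round(),t[:,1].min().round(),t[:,1].max().round())
print(k[:,2].max())
E
```

```text
[600.46353005   4.0133418  352.53708634] [-3.14099751 -0.01126619 -0.10917703]
pan 2441 ((625.5318603515625, -8.055316925048828), (90.2221908569336, 73.88616180419922), 84.0886001586914)
mat 4001 ((656.6033935546875, -2.2662353515625), (118.61629486083984, 131.255126953125), 82.3793716430664)
110 57 [441. 250. 111.] 195.0 351.0
150 65 [434. 254. 150.] 196.0 351.0
190 68 [427. 257. 190.] 199.0 357.0
230 57 [418. 238. 228.] 200.0 355.0
245 127 [415. 254. 247.] 199.0 357.0
262.37266280057133
```

The scoop now reads about 30 mm off its spot, so the announced knock has probably happened; I'll re-place it after the lid. Now I'll go behind the lid with the fingers shut.

Call:
move_arm:
  moves:
    - [-0.03,-0.026,0,0]
    - [-0.065,-0.056,0,0]
    - [-0.1,-0.087,0,0]
    - [-0.135,-0.117,0,0]
    - [-0.17,-0.148,0,0]
    - [-0.205,-0.178,0,0]
    - [-0.24,-0.208,0,0]
    - [-0.258,-0.224,0,0]
    - [-0.258,-0.224,0,0]
    - [-0.258,-0.224,0,0]
    - [-0.258,-0.224,0,0]
  jaw: 0

```text
clock: 78.9
eef_pos: [367.8, 254.2, 344.2]
eef_rot: [3.141, 0.001, -0.11]
wrist_force: [-0.0, -1.2, 0.4]
finger_gap: 0.4
finger_force: 0.0
```

```bash
python3 look.py x.png; python3 -c "
from h import *
togo([368.5,255,215])
print(manip.read_state()['joints'])"
```

```text
(array([367.84744976, 254.23963099, 344.15663072]), array([ 3.14064292e+00,  1.07912553e-03, -1.10008004e-01]))
handle 117 ((557.3125, -44.37584686279297), (101.61438751220703, 50.94361114501953), 84.15441131591797) [558.17781374  -8.61291305  94.1626699 ]
pan [312 190  39  28 676] [327.89792899 203.09911243] ((623.012939453125, -16.617542266845703), (110.70431518554688, 72.40455627441406), 84.23971557617188)
lid pts 6483 [360. 165. 100.] [454. 363. 659.]
shift m [ 0.0006 -0.001   0.1293]
[ 5.22630975e-01 -5.47467282e-03  1.55290215e+00 -1.61667321e-04
  1.59531600e+00  2.20384724e+00]
```

Call:
move_arm:
  moves:
    - [0,0,0.04,0]
    - [0,0,0.08,0]
    - [0,0,0.115,0]
    - [0,0,0.129,0]
    - [0,0,0.129,0]
    - [0,0,0.129,0]
    - [0.01,0,0.129,0]
    - [0.02,0,0.129,0]
    - [0.03,0,0.129,0]
    - [0.04,0,0.129,0]
    - [0.05,0,0.129,0]
    - [0.06,0,0.129,0]

```text
clock: 80.15
eef_pos: [428.0, 248.2, 215.9]
eef_rot: [3.142, 0.0, -0.109]
wrist_force: [-0.8, -0.7, -0.0]
finger_gap: 0.5
finger_force: 0.5
```

Call:
move_arm:
  moves:
    - [0.012,0,0,0]
    - [0.024,0,-0.002,0]
    - [0.035,0,-0.003,0]
    - [0.046,0,0.001,0]
    - [0.057,0,0.004,0]
    - [0.068,0,0.008,0]
    - [0.078,0,0.014,0]
    - [0.087,0,0.02,0]
    - [0.096,0,0.0275,0]
    - [0.104,0,0.036,0]
    - [0.111,0,0.045,0]
    - [0.118,0,0.054,0]

```text
clock: 81.35
eef_pos: [544.9, 235.4, 161.2]
eef_rot: [-3.142, -0.0, -0.109]
wrist_force: [-1.6, -0.1, 2.0]
finger_gap: 0.3
finger_force: 1.0
```

```bash
python3 - <<'E'
from h import *
T,r=tool(); print(T,r,manip.read_state()["wrist_force"])
s=cam("side"); S=cloud(s); ex=np.array([.992,-.127]); ey=np.array([.127,.992])
d=S[...,:2]-np.array([447,277.3]); u=d@ex; v=d@ey
k=(abs(v)<78)&(v<-50)&(u>5)&(u<200)&(S[...,2]>85)
for a in range(0,180,20):
    q=S[k&(u>=a)&(u<a+20)]
    if len(q)>5: print(a,len(q),np.percentile(q[:,2],[10,50,90]).round())
E
```

```text
[544.91471439 235.39296965 161.19151121] [-3.14156916e+00 -5.10527204e-05 -1.09168121e-01] [-1.64742578 -0.13248981  2.04563351]
0 60 [ 98. 104. 108.]
20 78 [103. 114. 119.]
40 83 [118. 126. 131.]
60 147 [132. 142. 367.]
80 356 [147. 354. 380.]
100 339 [158. 352. 377.]
120 225 [169. 352. 412.]
140 280 [402. 433. 455.]
160 16 [ 89. 429. 441.]
```

Call:
move_arm:
  moves:
    - [0.005,0,0.009,0]
    - [0.01,0,0.018,0]
    - [0.014,0,0.027,0]
    - [0.017,0,0.036,0]
    - [0.02,0,0.044,0]
    - [0.022,0,0.05,0]
    - [0.024,0,0.054,0]
    - [0.025,0,0.057,0]
    - [0.025,0,0.057,0]

```text
clock: 82.3
eef_pos: [569.3, 232.8, 104.9]
eef_rot: [-3.142, -0.0, -0.109]
wrist_force: [-2.2, -0.6, 1.1]
finger_gap: 0.3
finger_force: 1.0
```

Call:
move_arm:
  moves:
    - [0,0,0.002,0]
    - [0,0,0.004,0]
    - [0,0,0.006,0]
    - [0,0,0.0075,0]
    - [0,0,0.009,0]
    - [0,0,0.009,0]

```text
clock: 82.9
eef_pos: [569.5, 232.7, 96.0]
eef_rot: [-3.141, -0.001, -0.109]
wrist_force: [0.6, 0.7, 0.9]
finger_gap: 0.2
finger_force: 0.8
```

Call:
move_arm:
  moves:
    - [0,0,0.001,0]
    - [0,0,0.002,0]
    - [0,0,0.003,0]
    - [0,0,0.003,0]

```text
clock: 83.3
eef_pos: [569.6, 232.7, 93.6]
eef_rot: [-3.141, -0.001, -0.109]
wrist_force: [-0.7, -1.0, 7.7]
finger_gap: 0.5
finger_force: 4.1
```

Call:
move_arm:
  moves:
    - [0,0,0.001,0]
    - [0,0,0.0015,0]
    - [0,0,0.002,0]
    - [0,0,0.002,0]

```text
clock: 83.7
eef_pos: [569.6, 232.7, 92.0]
eef_rot: [-3.141, -0.001, -0.109]
wrist_force: [-1.8, -2.4, 11.0]
finger_gap: 0.1
finger_force: 5.6
```

Call:
move_arm:
  moves:
    - [0,0,0.0005,0]
    - [0,0,0.001,0]
    - [0,0,0.001,0]

```text
clock: 84.0
eef_pos: [569.7, 232.8, 91.2]
eef_rot: [-3.141, -0.001, -0.109]
wrist_force: [-2.4, -2.6, 12.7]
finger_gap: 0.8
finger_force: 6.4
```

Call:
move_arm:
  moves:
    - [0,0,0.001,0]
    - [0,0,0.002,0]
    - [0,0,0.003,0]
    - [0,0,0.003,0]
    - [0,0,0.003,0]

```text
clock: 84.5
eef_pos: [569.7, 232.8, 88.8]
eef_rot: [-3.141, -0.002, -0.109]
wrist_force: [-4.8, -2.4, 17.5]
finger_gap: 0.8
finger_force: 8.9
```

```bash
python3 - <<'E'
from h import *
T,r=tool(); print(T,r,manip.read_state()["wrist_force"])
ex=np.array([.992,-.127]); ey=np.array([.127,.992])
s=cam("side"); S=cloud(s)
d=S[...,:2]-np.array([447,277.3]); u=d@ex; v=d@ey
k=(abs(v)<78)&(u>5)&(u<158)&(S[...,2]>80)&(S[...,2]<115)
for a in range(0,160,20):
    q=S[k&(u>=a)&(u<a+20)]
    if len(q)>5: print(a,len(q),np.percentile(q[:,2],[10,50,90]).round(1))
cv2.imwrite("pics/s7.png",cv2.resize(s["frame"][80:230,170:330],None,fx=4,fy=4,interpolation=cv2.INTER_CUBIC))
E
```

```text
[569.7459762  232.80587387  88.7638603 ] [-3.14096609e+00 -1.82575172e-03 -1.09114196e-01] [-4.78464947 -2.38479815 17.46781776]
0 265 [94.1 96.2 97.8]
20 358 [93.  94.9 97.1]
40 348 [91.5 93.6 95.4]
60 344 [90.5 92.3 94.2]
80 347 [89.1 91.2 93.3]
100 279 [87.8 90.  92.2]
120 156 [ 87.   89.9 109.2]
140 188 [85.8 87.6 90.2]
```

View pics/s7.png

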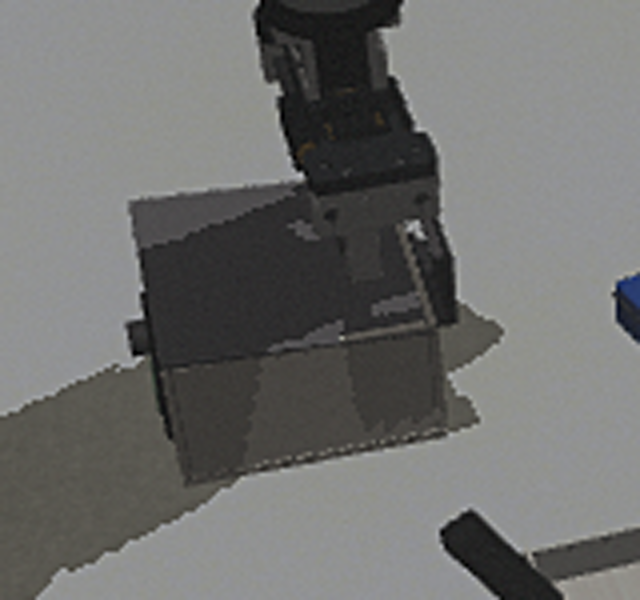

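The lid is pressed down level with the rim (px 130–430, 190–360) and has gone slightly past shut. I'll let go and check that it stays latched.

Call:
move_arm:
  moves:
    - [0,0,-0.005,0]
    - [0,0,-0.015,0]
    - [0,0,-0.04,0]
    - [0,0,-0.08,0]
    - [0,0,-0.12,0]
    - [0,0,-0.16,0]
    - [0,0,-0.16,0]
    - [0,0,-0.16,0]
  jaw: 0.05

```text
clock: 85.35
eef_pos: [569.2, 232.8, 247.1]
eef_rot: [-3.141, -0.0, -0.109]
wrist_force: [0.2, 0.2, -0.4]
finger_gap: 50.2
finger_force: 0.0
```

```bash
cat > lid.py <<'E'
from h import *
ex=np.array([.992,-.127]); ey=np.array([.127,.992])
s=cam("side"); S=cloud(s)
d=S[...,:2]-np.array([447,277.3]); u=d@ex; v=d@ey
k=(abs(v)<78)&(u>5)&(u<158)&(S[...,2]>80)&(S[...,2]<145)
for a in range(0,160,30):
    q=S[k&(u>=a)&(u<a+30)]
    if len(q)>5: print(a,len(q),np.percentile(q[:,2],[10,50,90]).round(1))
E
python3 lid.py; python3 - <<'E'
from h import *
T,r=tool(); print(T,r)
c=cam("top"); P=cloud(c); Z=P[...,2]; f=c["frame"].astype(int)
w=(abs(P[...,0]-640)<100)&(abs(P[...,1])<90)&(f.min(-1)>95)&(Z>2)&(Z<45)&(P[...,0]>590)
w2=cv2.morphologyEx(w.astype(np.uint8),cv2.MORPH_OPEN,np.ones((3,3)))
k,l,st,ce=cv2.connectedComponentsWithStats(w2)
for i in range(1,k):
    if st[i,4]>100: print('pan',st[i],cv2.minAreaRect(P[l==i][:,:2].astype(np.float32)))
h=(abs(P[...,0]-590)<70)&(abs(P[...,1])<60)&(Z>55)&(Z<125)&(f.max(-1)<90)
k,l,st,ce=cv2.connectedComponentsWithStats(h.astype(np.uint8)); i=1+np.argmax(st[1:,4]); print('handle',cv2.minAreaRect(P[l==i][:,:2].astype(np.float32)),st[i,4],np.nanmax(P[l==i],0))
E
```

```text
0 445 [94.8 96.7 98.5]
30 539 [94.4 96.4 98.3]
60 523 [94.  96.4 98.4]
90 524 [94.  96.1 98.2]
120 490 [ 93.9  96.3 117.6]
150 136 [93.6 95.7 97.6]
[568.8275402  232.64275359 245.87776895] [ 3.14092187e+00  1.49886432e-03 -1.09101264e-01]
pan [312 191  31  24 561] ((625.2412719726562, -4.453010559082031), (85.78988647460938, 69.61503601074219), 87.68736267089844)
handle ((561.7349853515625, -1.666539192199707), (15.62906265258789, 51.18766784667969), 84.40729522705078) 110 [587.16237049   6.12662671 118.99903732]
```

The lid stays shut, flat at z≈96. Back to the scoop.

Call:
move_arm:
  moves:
    - [0.004,0.04,0,0]
    - [0.008,0.08,0,0]
    - [0.012,0.12,0.01,0]
    - [0.016,0.16,0.03,0]
    - [0.02,0.2,0.06,0]
    - [0.023,0.2335,0.086,0]
    - [0.023,0.2335,0.086,0]
    - [0.023,0.2335,0.086,0]
    - [0.023,0.2335,0.086,0]

```text
clock: 86.35
eef_pos: [566.9, -1.0, 161.3]
eef_rot: [-3.141, -0.0, -0.108]
wrist_force: [0.5, 0.2, 0.9]
finger_gap: 49.8
finger_force: 0.0
```

```bash
sed -i 's/P\[...,0\]-600)<70/P[...,0]-580)<70/' grip.py; python3 grip.py; python3 - <<'E'
from h import *
c=cam("wrist"); P=cloud(c); f=c["frame"].astype(int)
m=(f.max(-1)<60)&(abs(P[...,2]-4)<6)&(abs(P[...,0]-655)<100)&(abs(P[...,1])<90)
print('mat',m.sum(),cv2.minAreaRect(P[m][:,:2].astype(np.float32)))
E
```

```text
[566.86541464  -1.03227628 161.28779812] [-3.14139683e+00 -3.30423571e-04 -1.08451538e-01]
wrist handle 1741 ((564.28564453125, -3.88629150390625), (15.83344554901123, 56.23335647583008), 85.22264099121094) 50.0 115.0
wrist pan 6548 ((627.2391357421875, -9.527091979980469), (88.22113037109375, 70.61717987060547), 84.86735534667969)
mat 10615 ((647.6383056640625, -1.3104171752929688), (119.18125915527344, 149.05010986328125), 82.8005142211914)
```

Call:
move_arm:
  moves:
    - [0,0.003,0.02,-0.019]
    - [0,0.003,0.05,-0.019]
    - [0,0.003,0.08,-0.019]
    - [0,0.003,0.1,-0.019]
    - [0,0.003,0.105,-0.019]
    - [0,0.003,0.105,-0.019]
    - [0,0.003,0.105,-0.019]

```text
clock: 87.2
eef_pos: [567.0, -4.7, 57.3]
eef_rot: [-3.142, -0.002, -0.09]
wrist_force: [0.3, -0.3, -0.9]
finger_gap: 50.1
finger_force: 0.0
```

Call:
move_arm:
  moves:
    - [0,0,0,0]
    - [0,0,0,0]
    - [0,0,0,0]
    - [0,0,0,0]
    - [0,0,0,0]
    - [0,0,0,0]
    - [0,0,0,0]
  jaw: 0.005
  squeeze: 50

```text
clock: 87.9
eef_pos: [566.3, -4.9, 56.1]
eef_rot: [-3.142, -0.0, -0.09]
wrist_force: [-0.7, -0.0, 2.6]
finger_gap: 15.3
finger_force: 50.0
```

Call:
move_arm:
  moves:
    - [0,0,-0.005,0]
    - [0,0,-0.01,0]
    - [0.008,-0.003,-0.012,0]
    - [0.016,-0.006,-0.012,0]
    - [0.024,-0.009,-0.012,0]
    - [0.029,-0.0105,-0.012,0]
    - [0.029,-0.0105,-0.012,0]
    - [0.029,-0.0105,-0.006,0]
    - [0.029,-0.0105,-0.002,0]
    - [0.029,-0.0105,0,0]
    - [0.029,-0.0105,0,0]

```text
clock: 89.0
eef_pos: [596.0, 2.9, 56.1]
eef_rot: [3.142, 0.0, -0.09]
wrist_force: [-1.7, -0.8, 3.5]
finger_gap: 15.7
finger_force: 50.0
```

Call:
move_arm:
  moves:
    - [0,0,0,0]
    - [0,0,0,0]
    - [0,0,0,0]
    - [0,0,0,0]
    - [0,0,0,0]
    - [0,0,-0.02,0]
    - [0,0,-0.06,0]
    - [0,0,-0.1,0]
    - [0,0,-0.14,0]
    - [0,0,-0.17,0]
    - [0,0,-0.17,0]
    - [0,0,-0.17,0]
  jaw: 0.05
  squeeze: 5

```text
clock: 90.2
eef_pos: [596.1, 3.0, 225.8]
eef_rot: [-3.142, -0.0, -0.09]
wrist_force: [-0.6, 0.2, -0.1]
finger_gap: 49.8
finger_force: 0.0
```

Call:
move_arm:
  moves:
    - [-0.05,0,0,0]
    - [-0.1,0,0,0]
    - [-0.15,0,0,0]
    - [-0.18,0,0,0]
    - [-0.18,0,0,0]
    - [-0.18,0,0,0]
    - [-0.18,0,0,0]

```text
clock: 90.9
eef_pos: [417.5, 19.1, 225.3]
eef_rot: [3.142, 0.001, -0.09]
wrist_force: [-0.0, 0.6, 0.3]
finger_gap: 49.9
finger_force: 0.0
```

```bash
python3 lid.py; python3 - <<'E'
from h import *
T,r=tool(); print(T,r)
for n in("top","side","wrist"):
    c=cam(n); P=cloud(c); Z=P[...,2]; f=c["frame"].astype(int)
    w=(abs(P[...,0]-655)<85)&(abs(P[...,1])<70)&(f.min(-1)>85)&(Z>2.5)&(Z<45)
    k,l,st,ce=cv2.connectedComponentsWithStats(cv2.morphologyEx(w.astype(np.uint8),cv2.MORPH_OPEN,np.ones((3,3)))); i=1+np.argmax(st[1:,4])
    if k>1: print(n,'pan',st[i,4],cv2.minAreaRect(P[l==i][:,:2].astype(np.float32)))
    m=(f.max(-1)<60)&(abs(Z-4)<6)&(abs(P[...,0]-655)<100)&(abs(P[...,1])<90)
    if m.sum()>50: print(n,'mat',m.sum(),cv2.minAreaRect(P[m][:,:2].astype(np.float32)))
    w=(abs(P[...,0]-516)<47)&(abs(P[...,1]+268)<146)&(Z>13)&(Z<40); print(n,'bin pts',w.sum())
E
```

```text
0 42 [94.5 96.6 98.8]
30 212 [94.  96.2 98.6]
60 529 [94.4 96.2 98.1]
90 529 [94.1 96.  98.2]
120 493 [ 94.   96.4 118.7]
150 132 [93.6 95.6 97.7]
[417.51827913  19.06044923 225.28790931] [ 3.14146654e+00  1.20407176e-03 -9.03109060e-02]
top pan 503 ((652.7166137695312, 2.607532501220703), (86.1166763305664, 70.6508560180664), 85.72709655761719)
top mat 876 ((649.5094604492188, -0.5984954833984375), (118.85814666748047, 138.15296936035156), 83.05855560302734)
top bin pts 1
side pan 551 ((654.8346557617188, -3.926837921142578), (94.81868743896484, 71.86803436279297), 82.24607849121094)
side mat 1084 ((655.644287109375, -4.6773681640625), (122.6376724243164, 130.33944702148438), 84.07767486572266)
side bin pts 4Traceback (most recent call last):
  File "<stdin>", line 6, in <module>
    return _wrapfunc(a, 'argmax', axis=axis, out=out, **kwds)
    return bound(*args, **kwds)
ValueError: attempt to get argmax of an empty sequence
```

Everything checks out: the pan is centred on the mat to within about 3 mm, the lid is latched flat and the bin is empty. Handing in.

```bash
python3 -c "
from cell import manip
print(manip.sign_off())"
```

```text
the job is handed in; nothing more can be done
None
```

Job handed in at about 91 s of the 210 s: all six wax buttons are in the bath, the lid is latched shut, and the scoop stands upright within about 3 mm of the middle of its mat.

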